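# Free the safety catch of the boot-care cupboard and put the brush away

### The arm

A 6-joint arm with a two-finger parallel gripper is mounted at the origin on the work surface. World frame = base frame: x ahead of the robot, y to its left, z up, the work surface at z = 0. Lengths are in m, angles in rad, forces in N, time in s.
With the tool pointing down it reaches from about 0.3 to 0.775 m from the base axis. Payload 14.6 kg.
Tool frame: the origin (TCP) lies on the front face of the gripper's body, between the roots of the fingers; the fingertips stand 97 mm ahead of it and the grasp point (between the pads) lies 78 mm ahead of it; z points along the fingers, y is the direction in which the jaws open and shut (so a half turn about z gives the same grasp; the last joint's range is limited). The gripper opens to 94 mm and grips with 3 to 60 N. Pads are 16 mm wide; open, the fingers measure 119 mm over their backs; the gripper's body (75 mm by 177 mm) begins 78 mm behind the grasp point.
Start: joints at [1.06, 0.3, 1.521, -0, 1.321, -0.067], TCP at [0.236, 0.497, 0.303] pointing down, gripper open.
Joint ranges: [-3.03, 3.03], [-0.79, 2.21], [0.23, 2.52], [-1.04, 4.18], [0, 3.07], [-2.55, 2.55]. Speed limits (rad/s): [2.22, 2.22, 2.57, 3.14, 3.14, 3.14].

### API

Orientations are given as [roll, pitch, yaw] about the fixed x, y, z axes, in that order (R = Rz(yaw) Ry(pitch) Rx(roll)).
In Python, from station import ctrl gives the robot as it stands. The module is installed in compiled form; this text tells all that it offers.
- The arm moves only by the shell command python3 -m pendant 'ROWS' [FORCE]. ROWS is JSON, a list of rows, each an object of numbers: "rx", "ry", "rz": the turn, a rotation vector about the tool's x, y, z each as a share of 4 degrees, from -1 to 1; "tx", "ty", "tz": the shift along the tool's x, y, z each as a share of 0.04 m, from -1 to 1; "grip": the gripper command: -1 is fully open, 1 is shut, values between are in proportion. A call has 1 to 8 rows; each row shifts and turns the pose as measured when the row begins, along the tool's axes as they then stand; what a row does not reach is not made up. A row lasts 1/12 s, in which the tool goes at most 41.7 mm and 7.16 degrees, less where a joint would pass 70% of its speed; a pose out of reach is approached as far as the arm can. A call with a number of a shift or a turn outside -1 to 1 is refused whole. A call with a gripper value outside its range is refused whole. The fingers move at their own pace and stop on an object; FORCE is the grip in N (left out, the last holds). Time passes only in rows, so rows that do not move let the fingers close. It gives the time, the measured TCP pose, the force and the opening at its end, in the units of the state.
- ctrl.get_obs(): the state, without advancing time (a new reading comes with each control period).
- ctrl.camera(name): name is "scene" or "side" or "wrist"; returns a dict with "pixels" (400x640x3 uint8, blue, green, red), "fx", "fy", "cx", "cy" (pixels), "world_from_camera" (4x4, takes a point from camera to world coordinates). Camera axes: x right, y up, looking along -z (the intrinsics and any distortion apply to the point x, -y, -z); pixel columns grow to the right and rows downward; lengths in m; the calibration is good to about 2 mm. A picture is of the moment at which its call begins. There is no depth.
- ctrl.hand_in(): hands the job in, once; it reports no verdict.
The state is a dict: "time_s": time; "qpos": joint angles; "joint_vel": joint speeds; "tau": joint torques, N m; "ee_pos": TCP position; "eef_rot": TCP orientation; "force": force on the tool from outside, world axes, zero at the start; "moment": the same for the moment, N m; "grip_width": finger opening in m.
Only numpy, scipy, OpenCV 4.12 (cv2) and the standard library are available. Lean on these libraries where they do the work, as an engineer would, in place of code of your own. Each camera call takes 0.05 s, during which the arm holds its last target.

### The job

The little boot-care cupboard on the bench is held ajar by its child-safety catch: reach into the gap behind the top of the door, press the sprung hook down and, keeping it pressed, draw the door past the catch, then swing the door wide open. Pick up the boot brush and set it studs down in the shelf on the inside of the door, lowering it right onto the shelf before you let go. Leave the door wide open and the other things on the bench where they are.

Things in the scene. Friction and masses are not known exactly. Their poses are not given: they have to be found in the camera images.
- cupboard: Fixed brown wooden cupboard, 180 deep (x) x 260 wide (y) x 160 mm high. Origin: centre of its underside. Its front, closed by the door, is its -x face, towards the robot. The 12 mm top board begins 25 mm behind the shut door's back face, leaving a gap open upwards along the door's top: 35 to 43 mm wide at the hook with the door ajar at the start.
- strike (a point): Middle of the lower edge of the fixed steel strike, a bar 6 x 70 mm hanging under the front edge of the top board to 134 mm above the bench. The hook's tooth catches behind it. Axes as cupboard.
- door (a joint): Door angle, rad: 0 shut, 1.57 square to the cupboard, stop at 1.75. Upright hinge at the left (+y) end: opens clockwise from above, free end towards the robot. 250 wide, 14 thick, top edge 160 mm above the bench. Starts ajar at 0.05 to 0.09; the hook stops it at about 0.11; past 0.26 it is clear of the strike. Stays where left; 1 to 2 N moves it. Fingers in the gap can draw it by its back.
- hinge (a point): On the hinge axis, level with the door's top edge, on the door's back (inner) face; turns with the door. Its x axis points square off the inner face (into the cupboard when shut), its -y axis runs along the door to the free end, z up.
- hook (a joint): How far the sprung hook is pressed down, m: 0 at rest, 0.024 fully down. It slides straight down on the back of the door: 4 N starts it, 7.5 N at 0.013, 11 N fully down; springs back when let go. Its upright tooth, 53 to 61 mm behind the door's back, clears the strike when pressed over 0.012 (0.015 to 0.02 is comfortable); keep it down while drawing the door.
- hook_pad (a point): Centre of the top face of the hook's thumb pad, a grey plastic block 20 (off the door) x 34 mm (along it), seen in the gap. 200 mm from the hinge along the door, 14 mm behind the door's back face; at rest 146 mm above the bench, 14 mm below the top edges of door and top board. Moves with door and hook; axes as hinge.
- door_shelf (a point): Centre of the floor of the open-topped shelf on the door's inner face; axes as hinge. Inside 140 mm along the door (y) x 70 mm off it (x), walls 4 thick and 16 mm high. Floor 86 mm above the bench, 74 mm below the door's top edge; centre 86 mm from the hinge, 35 mm off the inner face. Under the top board until the door is open.
- brush: Boot brush, 120 (x) x 54 (y) x 56 mm high, about 180 g, standing studs down on the bench. Origin: centre of its underside. 14 mm of black rubber studs, dark wooden block from 14 to 30 mm, and on it a raised grip rib 90 long (x), 18 wide (y), from 30 to 56 mm height. Either way round is good in the shelf, its long axis along the door.
- jar: Bystander: clear glass jar with closed lid, 72 mm wide, 100 mm high, origin under its centre.
- carabiner: Bystander: red metal carabiner lying flat, about 110 x 60 x 10 mm, origin under its centre.
- tick_remover: Bystander: white plastic forked tick remover lying flat, 122 x 24 x 7 mm, origin underneath near its middle.
- polish_tin: Bystander: round dark polish tin, 88 mm wide, 32 mm high, origin under its centre.
There are look-alikes about, which are no part of the job. Leave any turquoise look-alike of the brush alone.

How it is judged:
By the outcome, as a careful person would: the job done as asked, in the order asked, and still so for the second after the job is handed in, with the robot touching nothing.
It also fails if it takes over 64 s, if anything falls off the work surface, if the arm or the gripper's body presses on something with over 40 N, if the wrist force passes 120 N, or if a joint passes its speed limit or range.

## Working session

There is one attempt and no reset: what is moved stays moved. The work goes in short steps, Python scripts to look and compute and a shell command to move; the robot and the scene stay as the last step left them, time stands still between calls to the robot, and variables do not carry over. Pictures are saved under pics/ and viewed, and the job is handed in when it is done.

```bash
mkdir -p pics; cat > h.py <<'E'
import numpy as np, cv2
from station import ctrl
def snap(n,f):
    c=ctrl.camera(n); cv2.imwrite('pics/'+f+'.png',c['pixels'])
    np.savez('pics/'+f+'.npz',**{k:np.array(v) for k,v in c.items()}); return c
def load(f): return dict(np.load('pics/'+f+'.npz',allow_pickle=True))
def ray(c,u,v):
    W=np.array(c['world_from_camera']); d=np.array([(u-c['cx'])/c['fx'],-(v-c['cy'])/c['fy'],-1.0])
    return W[:3,3],W[:3,:3]@d
def onz(c,u,v,z):
    o,d=ray(c,u,v); return o+d*(z-o[2])/d[2]
def proj(c,p):
    W=np.array(c['world_from_camera']); q=W[:3,:3].T@(np.array(p)-W[:3,3]); return c['cx']+c['fx']*q[0]/-q[2], c['cy']-c['fy']*q[1]/-q[2]
E
python3 - <<'E'
from h import *
o=ctrl.get_obs(); print({k:np.round(v,3) for k,v in o.items()})
for n in ['scene','side','wrist']:
    c=snap(n,n+'0'); print(n,[k for k in c],c['fx'],c['cx'],c['cy'],np.round(c['world_from_camera'],3).tolist())
E
```

```text
{'time_s': np.float64(0.0), 'qpos': array([ 1.06 ,  0.3  ,  1.522, -0.   ,  1.321, -0.067]), 'joint_vel': array([-0.   ,  0.001,  0.001,  0.   ,  0.001, -0.001]), 'tau': array([-3.0000e-03, -5.3179e+01, -3.5276e+01,  7.1000e-02,  2.4000e-02,
       -0.0000e+00]), 'ee_pos': array([0.236, 0.497, 0.302]), 'eef_rot': array([-3.14 , -0.   ,  2.698]), 'force': array([0.309, 0.097, 0.209]), 'moment': array([ 0.031,  0.009, -0.011]), 'grip_width': np.float64(0.094)}
scene ['pixels', 'fx', 'fy', 'cx', 'cy', 'world_from_camera'] 389.0744780671837 320.9956156136495 200.13515484379298 [[-0.063, -0.744, 0.665, 1.311], [0.998, -0.049, 0.04, 0.065], [0.003, 0.666, 0.746, 0.887], [0.0, 0.0, 0.0, 1.0]]
side ['pixels', 'fx', 'fy', 'cx', 'cy', 'world_from_camera'] 411.8158848781018 314.1258434453672 201.38576866510957 [[0.983, 0.095, -0.157, 0.414], [-0.183, 0.496, -0.849, -1.094], [-0.002, 0.863, 0.505, 0.785], [0.0, 0.0, 0.0, 1.0]]
wrist ['pixels', 'fx', 'fy', 'cx', 'cy', 'world_from_camera'] 340.78167535901787 322.58744764121604 203.86132577432926 [[0.429, -0.878, -0.211, 0.175], [0.903, 0.417, 0.101, 0.525], [-0.001, -0.234, 0.972, 0.384], [0.0, 0.0, 0.0, 1.0]]
```

View pics/scene0.png

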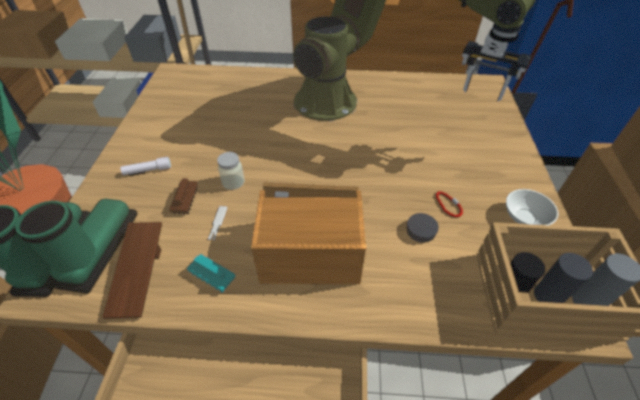

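View pics/side0.png

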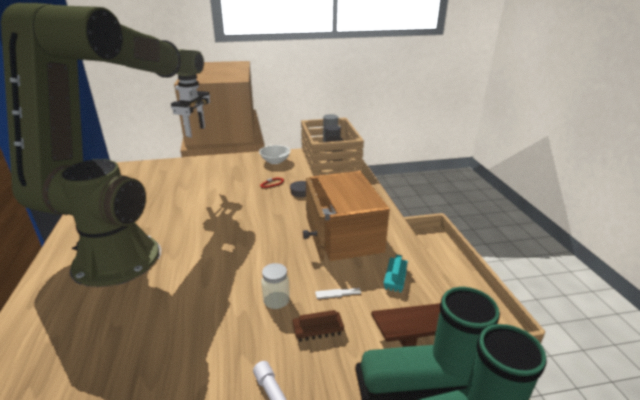

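View pics/wrist0.png

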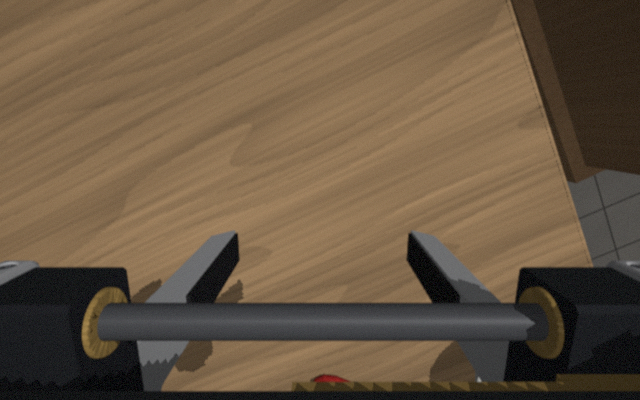

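The scene view shows the cupboard top spanning about (255..363, 190..250) and the brush at (184,196). The jar is at (231,170), the tick remover at (217,222), the turquoise look-alike at (211,272), the tin at (422,228) and the carabiner at (448,204). In the side view the hook is near (327,212) and the brush at (318,325).

```bash
python3 - <<'E'
from h import *
for f,(x0,x1,y0,y1) in {'scene0':(235,385,175,290),'side0':(290,400,160,265)}.items():
    p=load(f)['pixels'][y0:y1,x0:x1]; s=5; cv2.imwrite('pics/z_'+f+'.png',cv2.resize(p,None,fx=s,fy=s,interpolation=cv2.INTER_CUBIC))
a=load('scene0')['pixels'][165:235,155:255]; b=load('side0')['pixels'][250:350,260:360]
cv2.imwrite('pics/z_br.png',np.vstack([cv2.resize(a,(400,280)),cv2.resize(b,(300,300))[:, :].copy() if 0 else cv2.copyMakeBorder(cv2.resize(b,(300,300)),0,0,0,100,0)]))
E
```

```text
(no output)
```

View pics/z_scene0.png

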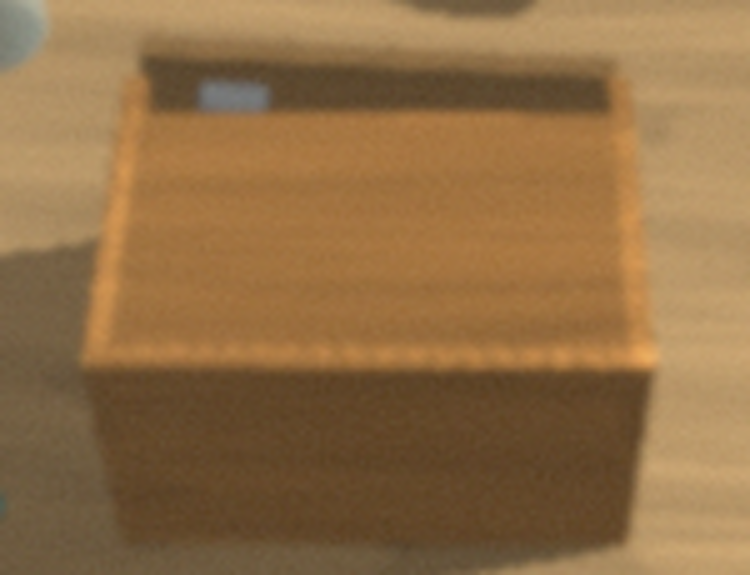

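View pics/z_side0.png

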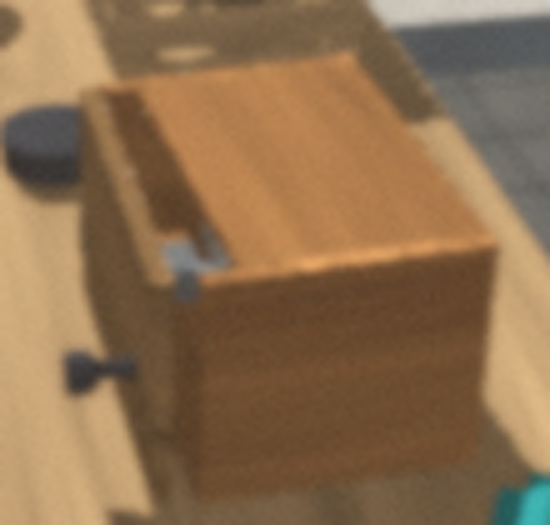

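View pics/z_br.png

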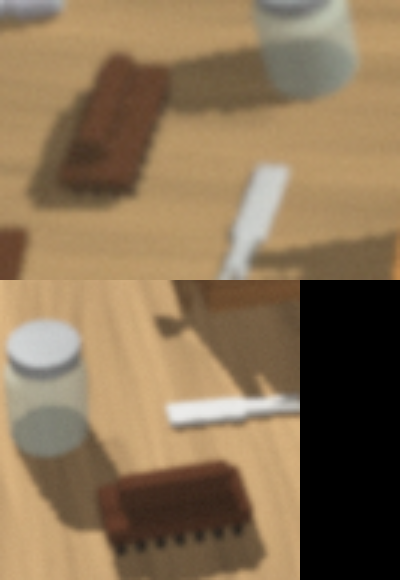

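```bash
python3 - <<'E'
from h import *
c=load('scene0'); f=lambda x,y:(235+(x+.5)/5-.5,175+(y+.5)/5-.5)
P={'BL':(83,362,.16),'BR':(656,362,.16),'FL':(127,78,.16),'FR':(630,78,.16),'doorfrontL':(142,43,.16),'doorfrontR':(618,55,.16),'doorbackL':(150,62,.16),'doorbackR':(610,78,.16),'padL':(200,82,.146),'padR':(270,84,.146),'boardL':(150,112,.16),'boardR':(610,108,.16)}
for k,(x,y,z) in P.items(): print(k,np.round(onz(c,*f(x,y),z),4))
s=load('side0'); g=lambda x,y:(290+(x+.5)/5-.5,160+(y+.5)/5-.5)
print('side')
for k,(x,y,z) in {'BR-y':(495,245,.16),'B+y':(350,55,.16),'doorfreefront':(152,285,.16),'doorfreeback':(178,283,.16),'hingefront':(82,92,.16),'padcorner-':(172,272,.146),'padtopleft':(162,243,.146),'padBR':(205,268,.146),'boardfront-y':(235,270,.16),'boardfront+y':(140,92,.16)}.items(): print(k,np.round(onz(s,*g(x,y),z),4))
# brush
h1=lambda x,y:(155+(x+.5)/4-.5,165+(y+.5)/4-.5)
h2=lambda x,y:(260+(x+.5)/3-.5,250+(y-280+.5)/3-.5)
print('brush')
for k,(x,y,z) in {'topfar1':(112,55,.056),'topfar2':(133,55,.056),'blockR_far':(171,68,.03),'blockR_near':(130,185,.03),'blockL_near':(62,178,.03)}.items(): print(k,np.round(onz(c,*h1(x,y),z),4))
for k,(x,y,z) in {'ribL':(117,485,.056),'ribR':(232,462,.056),'blockNL':(103,528,.03),'blockNR':(250,510,.03),'blockFL':(97,490,.03)}.items(): print(k,np.round(onz(s,*h2(x,y),z),4))
E
```

```text
BL [ 0.8147 -0.1229  0.16  ]
BR [0.7979 0.1358 0.16  ]
FL [ 0.6388 -0.1325  0.16  ]
FR [0.6218 0.1248 0.16  ]
doorfrontL [ 0.6135 -0.1289  0.16  ]
doorfrontR [0.6058 0.1187 0.16  ]
doorbackL [ 0.6268 -0.1225  0.16  ]
doorbackR [0.6225 0.1146 0.16  ]
padL [ 0.6262 -0.0978  0.146 ]
padR [ 0.6252 -0.0613  0.146 ]
boardL [ 0.6613 -0.117   0.16  ]
boardR [0.6434 0.1146 0.16  ]
side
BR-y [ 0.8147 -0.1242  0.16  ]
B+y [0.8014 0.1348 0.16  ]
doorfreefront [ 0.6096 -0.1294  0.16  ]
doorfreeback [ 0.6245 -0.1301  0.16  ]
hingefront [0.6106 0.1143 0.16  ]
padcorner- [ 0.6282 -0.0961  0.146 ]
padtopleft [ 0.629 -0.063  0.146]
padBR [ 0.6481 -0.0954  0.146 ]
boardfront-y [ 0.6594 -0.1226  0.16  ]
boardfront+y [0.6485 0.107  0.16  ]
brush
topfar1 [ 0.5095 -0.4011  0.056 ]
topfar2 [ 0.5085 -0.3854  0.056 ]
blockR_far [ 0.4953 -0.3662  0.03  ]
blockR_near [ 0.6133 -0.3633  0.03  ]
blockL_near [ 0.61   -0.4142  0.03  ]
ribL [ 0.5052 -0.3975  0.056 ]
ribR [ 0.6    -0.3903  0.056 ]
blockNL [ 0.4909 -0.4152  0.03  ]
blockNR [ 0.6086 -0.4187  0.03  ]
blockFL [ 0.4917 -0.3751  0.03  ]
```

```bash
cat >> h.py <<'E'
from scipy.spatial.transform import Rotation as Rn
def to(x,y,z,yaw):
    o=ctrl.get_obs(); R=Rn.from_euler('xyz',o['eef_rot']).as_matrix(); p=np.array(o['ee_pos'])
    d=R.T@(np.array([x,y,z])-p)/0.04
    T=Rn.from_euler('xyz',[np.pi,0,yaw]).as_matrix(); w=Rn.from_matrix(R.T@T).as_rotvec()/np.deg2rad(4)
    print('pos',np.round(p,4),'rot',np.round(o['eef_rot'],3),'F',np.round(o['force'],1),'t',round(float(o['time_s']),2),'grip',round(float(o['grip_width']),4))
    print('shift units (tool, now)',np.round(d,2),'turn units',np.round(w,2))
    a=[]
    # after-turn shift
    print('shift units (tool axes after turn)',np.round(T.T@(np.array([x,y,z])-p)/0.04,2))
E
python3 -c "
from h import *
to(.62,-.08,.30,np.pi-.01)"
```

```text
pos [0.2361 0.4966 0.3022] rot [-3.141 -0.     2.698] F [ 0.2 -0.7 -0. ] t 0.15 grip 0.0942
shift units (tool, now) [-14.86  -8.9    0.06] turn units [-0.01 -0.   -6.21]
shift units (tool axes after turn) [ -9.74 -14.32   0.06]
```

```bash
python3 -m pendant '[{"tx":-0.9,"ty":-0.6,"rz":-0.8,"grip":1},{"tx":-0.9,"ty":-0.6,"rz":-0.8,"grip":1},{"tx":-0.9,"ty":-0.7,"rz":-0.8,"grip":1},{"tx":-0.8,"ty":-0.8,"rz":-0.8,"grip":1},{"tx":-0.8,"ty":-0.8,"rz":-0.8,"grip":1},{"tx":-0.8,"ty":-0.9,"rz":-0.8,"grip":1},{"tx":-0.8,"ty":-0.9,"rz":-0.8,"grip":1},{"tx":-0.8,"ty":-0.9,"rz":-0.8,"grip":1}]' 20
python3 -c "
from h import *
to(.62,-.08,.30,np.pi-.01)"
```

```text
pos [0.2361 0.4966 0.3022] rot [-3.141 -0.     2.698] F [ 0.2 -0.7 -0. ] t 0.15 grip 0.0942
shift units (tool, now) [-14.86  -8.9    0.06] turn units [-0.01 -0.   -6.21]
shift units (tool axes after turn) [ -9.74 -14.32   0.06]$[0]: bad value
```

```bash
python3 -m pendant '[{"rx":0,"ry":0,"rz":-0.8,"tx":-0.9,"ty":-0.6,"tz":0,"grip":1}]' 20
```

```text
time_s: 0.23
ee_pos: [0.2556, 0.4634, 0.3016]
eef_rot: [-3.141, -0.001, 2.756]
force: [0.5, -0.8, -0.3]
grip_width: 0.0901
```

```bash
python3 -m pendant '[{"rx":0,"ry":0,"rz":-0.8,"tx":-0.9,"ty":-0.6,"tz":0,"grip":1},{"rx":0,"ry":0,"rz":-0.8,"tx":-0.9,"ty":-0.7,"tz":0,"grip":1},{"rx":0,"ry":0,"rz":-0.8,"tx":-0.8,"ty":-0.8,"tz":0,"grip":1},{"rx":0,"ry":0,"rz":-0.8,"tx":-0.8,"ty":-0.8,"tz":0,"grip":1},{"rx":0,"ry":0,"rz":-0.8,"tx":-0.7,"ty":-0.9,"tz":0,"grip":1},{"rx":0,"ry":0,"rz":-0.8,"tx":-0.7,"ty":-0.9,"tz":0,"grip":1},{"rx":0,"ry":0,"rz":-0.8,"tx":-0.7,"ty":-0.9,"tz":0,"grip":1},{"rx":0,"ry":0,"rz":0,"tx":-0.7,"ty":-0.9,"tz":0,"grip":1}]'
python3 -c "
from h import *
to(.62,-.08,.30,np.pi-.01)"
```

```text
time_s: 0.9
ee_pos: [0.4383, 0.1809, 0.3005]
eef_rot: [-3.139, -0.003, -3.105]
force: [1.6, 1.4, -0.9]
grip_width: 0.0374
pos [0.4383 0.1809 0.3005] rot [-3.139e+00 -3.000e-03 -3.105e+00] F [ 1.6  1.4 -0.9] t 0.9 grip 0.0374
shift units (tool, now) [-4.3  -6.68  0.01] turn units [-0.03 -0.04  0.66]
shift units (tool axes after turn) [-4.61 -6.48  0.01]
```

```bash
python3 -m pendant '[{"rx":0,"ry":0,"rz":0.6,"tx":-0.6,"ty":-0.9,"tz":0,"grip":1},{"rx":0,"ry":0,"rz":0,"tx":-0.6,"ty":-0.9,"tz":0,"grip":1},{"rx":0,"ry":0,"rz":0,"tx":-0.6,"ty":-0.9,"tz":0,"grip":1},{"rx":0,"ry":0,"rz":0,"tx":-0.6,"ty":-0.9,"tz":0,"grip":1},{"rx":0,"ry":0,"rz":0,"tx":-0.6,"ty":-0.9,"tz":0,"grip":1},{"rx":0,"ry":0,"rz":0,"tx":-0.6,"ty":-0.9,"tz":0,"grip":1},{"rx":0,"ry":0,"rz":0,"tx":-0.6,"ty":-0.9,"tz":0,"grip":1},{"rx":0,"ry":0,"rz":0,"tx":0,"ty":0,"tz":0,"grip":1}]'
python3 -c "
from h import *
to(.637,-.08,.30,np.pi-.01)
c=snap('wrist','wrist1'); snap('scene','scene1'); 
for n,p in {'pad':(.637,-.08,.146),'boardL':(.66,-.12,.16),'boardR':(.645,.111,.16)}.items(): print(n,proj(c,p))"
```

```text
time_s: 1.57
ee_pos: [0.5991, -0.069, 0.2987]
eef_rot: [-3.139, -0.004, 3.129]
force: [-0.9, -0.3, -1.3]
grip_width: 0.0003
pos [ 0.5991 -0.069   0.2987] rot [-3.139 -0.004  3.129] F [-0.9 -0.3 -1.3] t 1.57 grip 0.0003
shift units (tool, now) [-0.95 -0.26 -0.04] turn units [-0.04 -0.06 -0.03]
shift units (tool axes after turn) [-0.95 -0.26 -0.03]
pad (np.float64(309.260330445268), np.float64(268.7708165413601))
boardL (np.float64(253.42438137016862), np.float64(307.24437470488635))
boardR (np.float64(579.8734632883031), np.float64(284.7800098045467))
```

View pics/wrist1.png

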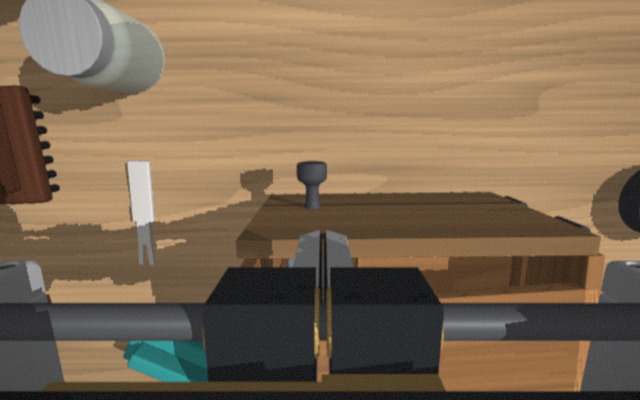

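```bash
python3 -c "
from h import *
c=load('wrist1')
for n,q in {'freefront':(239,241),'freeback':(240,256),'back450':(450,255),'hingeback':(597,253),'hingefront':(600,236)}.items(): print(n,np.round(onz(c,*q,.16),4))
p=c['pixels'][180:320,220:620]; cv2.imwrite('pics/zw1.png',cv2.resize(p,None,fx=2,fy=2,interpolation=cv2.INTER_CUBIC))"
```

```text
freefront [ 0.6098 -0.1269  0.16  ]
freeback [ 0.6207 -0.127   0.16  ]
back450 [0.6216 0.018  0.16  ]
hingeback [0.6213 0.1189 0.16  ]
hingefront [0.609  0.1188 0.16  ]
```

View pics/zw1.png

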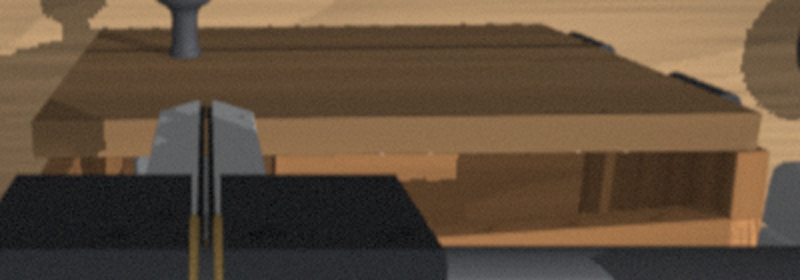

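```bash
python3 -m pendant '[{"rx":0,"ry":0,"rz":0,"tx":-0.5,"ty":-0.15,"tz":0,"grip":1},{"rx":0,"ry":0,"rz":0,"tx":-0.38,"ty":-0.13,"tz":0,"grip":1},{"rx":0,"ry":0,"rz":0,"tx":0,"ty":0,"tz":0,"grip":1}]'
python3 -c "
from h import *
to(.634,-.08,.255,np.pi-.01)
c=snap('side','side2')
cv2.imwrite('pics/zs2.png',cv2.resize(c['pixels'][130:260,270:410],None,fx=4,fy=4,interpolation=cv2.INTER_CUBIC))"
```

```text
time_s: 1.92
ee_pos: [0.6321, -0.0736, 0.299]
eef_rot: [-3.141, -0.006, 3.134]
force: [-0.4, 0.5, -0.8]
grip_width: 0.0004
pos [ 0.6321 -0.0736  0.299 ] rot [-3.141 -0.006  3.134] F [-0.4  0.5 -0.8] t 1.92 grip 0.0004
shift units (tool, now) [-0.06 -0.16  1.1 ] turn units [-0.01 -0.08  0.03]
shift units (tool axes after turn) [-0.05 -0.16  1.1 ]
```

View pics/zs2.png

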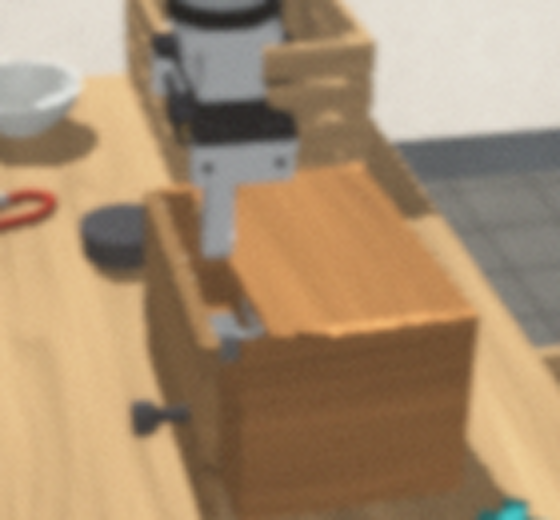

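The closed fingertips are straight above the gap at (218,250), with the grey pad below them at (232,330).

```bash
python3 -m pendant '[{"rx":0,"ry":-0.08,"rz":0.05,"tx":-0.08,"ty":-0.25,"tz":0.5,"grip":1},{"rx":0,"ry":0,"rz":0,"tx":0,"ty":0,"tz":0.5,"grip":1},{"rx":0,"ry":0,"rz":0,"tx":0,"ty":0,"tz":0,"grip":1}]'
python3 -c "
from h import *
to(.634,-.08,.244,np.pi-.01)"
```

```text
time_s: 2.22
ee_pos: [0.6325, -0.0794, 0.2595]
eef_rot: [-3.141, 0.002, 3.135]
force: [-0.6, 0.3, -0.6]
grip_width: 0.0006
pos [ 0.6325 -0.0794  0.2595] rot [-3.141e+00  2.000e-03  3.135e+00] F [-0.6  0.3 -0.6] t 2.22 grip 0.0006
shift units (tool, now) [-0.04 -0.01  0.39] turn units [-0.01  0.03  0.04]
shift units (tool axes after turn) [-0.04 -0.01  0.39]
```

```bash
python3 -m pendant '[{"rx":0,"ry":0,"rz":0,"tx":-0.05,"ty":0,"tz":0.35,"grip":1},{"rx":0,"ry":0,"rz":0,"tx":0,"ty":0,"tz":0.05,"grip":1}]'
python3 -m pendant '[{"rx":0,"ry":0,"rz":0,"tx":0,"ty":0,"tz":0.15,"grip":1},{"rx":0,"ry":0,"rz":0,"tx":0,"ty":0,"tz":0.1,"grip":1}]'
```

```text
time_s: 2.38
ee_pos: [0.6333, -0.0774, 0.2448]
eef_rot: [-3.141, 0.002, 3.136]
force: [0.4, -0.2, -0.6]
grip_width: 0.0005
time_s: 2.55
ee_pos: [0.6332, -0.0764, 0.2378]
eef_rot: [-3.14, 0.006, 3.138]
force: [-1.4, -3.0, 5.4]
grip_width: 0.0007
```

```bash
python3 -m pendant '[{"rx":0,"ry":0,"rz":0,"tx":0,"ty":-0.1,"tz":0.15,"grip":1},{"rx":0,"ry":0,"rz":0,"tx":0,"ty":-0.1,"tz":0.15,"grip":1},{"rx":0,"ry":0,"rz":0,"tx":0,"ty":-0.05,"tz":0.12,"grip":1}]'
python3 -m pendant '[{"rx":0,"ry":0,"rz":0,"tx":0,"ty":0,"tz":0.02,"grip":1}]'
```

```text
time_s: 2.8
ee_pos: [0.634, -0.0843, 0.2258]
eef_rot: [-3.141, 0.013, 3.14]
force: [-2.4, 4.1, 8.3]
grip_width: 0.0004
time_s: 2.88
ee_pos: [0.6341, -0.0842, 0.226]
eef_rot: [-3.141, 0.015, 3.14]
force: [-1.3, -2.6, 8.6]
grip_width: 0.0007
```

```bash
python3 -m pendant '[{"rx":0,"ry":0.2,"rz":0,"tx":0.1,"ty":0,"tz":0.02,"grip":1},{"rx":0,"ry":0,"rz":0,"tx":0.15,"ty":0,"tz":0.02,"grip":1},{"rx":0,"ry":0,"rz":0.3,"tx":0.2,"ty":0,"tz":0.02,"grip":1}]'
python3 -c "
from h import *
to(.60,-.08,.226,np.pi-.1)
c=snap('side','side3')
cv2.imwrite('pics/zs3.png',cv2.resize(c['pixels'][130:260,270:410],None,fx=4,fy=4,interpolation=cv2.INTER_CUBIC))"
```

```text
time_s: 3.13
ee_pos: [0.6178, -0.0841, 0.2291]
eef_rot: [-3.14, 0.011, 3.12]
force: [1.2, 1.1, 7.2]
grip_width: 0.0007
pos [ 0.6178 -0.0841  0.2291] rot [-3.14   0.011  3.12 ] F [1.2 1.1 7.2] t 3.13 grip 0.0007
shift units (tool, now) [0.45 0.09 0.07] turn units [-0.02  0.16  1.12]
shift units (tool axes after turn) [0.45 0.06 0.08]
```

View pics/zs3.png

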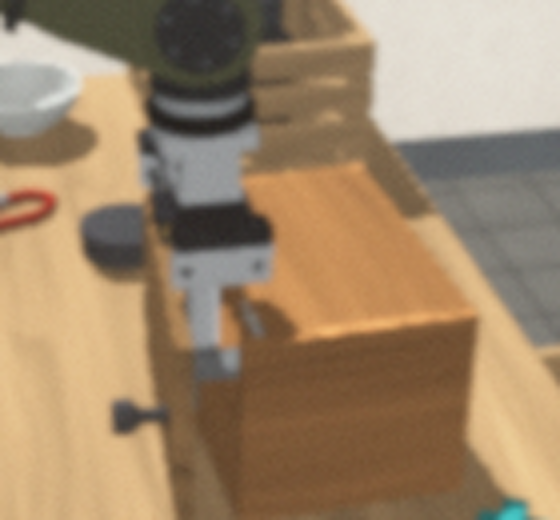

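```bash
python3 -m pendant '[{"rx":0,"ry":0.1,"rz":0,"tx":0,"ty":0,"tz":0.12,"grip":1},{"rx":0,"ry":0,"rz":0.3,"tx":0.1,"ty":0,"tz":0.06,"grip":1}]'
python3 -m pendant '[{"rx":0,"ry":0.05,"rz":0.5,"tx":0.2,"ty":0,"tz":0.06,"grip":1},{"rx":0,"ry":0.05,"rz":0.5,"tx":0.2,"ty":0,"tz":0.06,"grip":1}]'
```

```text
time_s: 3.35
ee_pos: [0.6135, -0.0839, 0.2264]
eef_rot: [-3.139, 0.011, 3.096]
force: [2.0, -0.8, 8.7]
grip_width: 0.0001
time_s: 3.52
ee_pos: [0.5987, -0.0827, 0.2255]
eef_rot: [-3.139, 0.013, 3.024]
force: [1.0, 0.5, 8.2]
grip_width: 0.0008
```

```bash
python3 -m pendant '[{"rx":0,"ry":0.1,"rz":0.6,"tx":0.22,"ty":0,"tz":0.05,"grip":1},{"rx":0,"ry":0.1,"rz":0.6,"tx":0.22,"ty":0,"tz":0.05,"grip":1},{"rx":0,"ry":0.05,"rz":0.6,"tx":0.22,"ty":0,"tz":0.05,"grip":1},{"rx":0,"ry":0.05,"rz":0.6,"tx":0.22,"ty":0,"tz":0.05,"grip":1}]'
python3 -m pendant '[{"rx":0,"ry":0.05,"rz":0.6,"tx":0.22,"ty":0,"tz":0.05,"grip":1},{"rx":0,"ry":0.05,"rz":0.6,"tx":0.22,"ty":0,"tz":0.05,"grip":1}]'
python3 -c "
from h import *
to(.60,-.08,.226,np.pi-.1)
c=snap('side','side4');snap('scene','scene4')
cv2.imwrite('pics/zs4.png',cv2.resize(c['pixels'][130:260,270:410],None,fx=4,fy=4,interpolation=cv2.INTER_CUBIC))"
```

```text
time_s: 3.85
ee_pos: [0.5651, -0.0761, 0.2252]
eef_rot: [-3.141, 0.008, 2.849]
force: [1.4, 0.4, 8.8]
grip_width: 0.0001
time_s: 4.02
ee_pos: [0.5487, -0.0706, 0.225]
eef_rot: [3.141, 0.009, 2.761]
force: [0.9, -1.1, 7.6]
grip_width: 0.0005
pos [ 0.5487 -0.0706  0.225 ] rot [3.141 0.009 2.761] F [ 0.9 -1.1  7.6] t 4.02 grip 0.0005
shift units (tool, now) [-1.28  0.26 -0.01] turn units [-0.    0.13 -4.02]
shift units (tool axes after turn) [-1.3  -0.11 -0.03]
```

View pics/zs4.png

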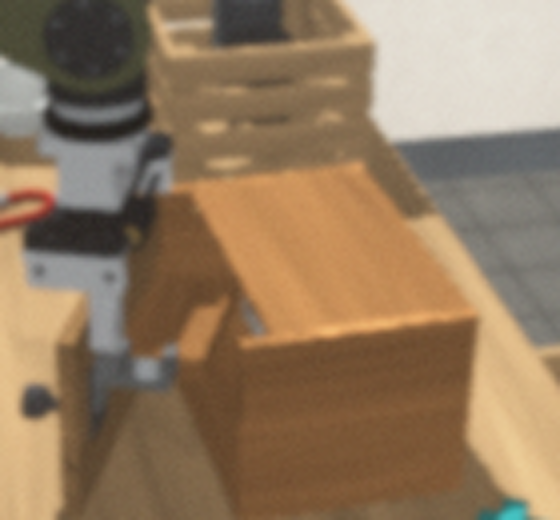

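View pics/scene4.png

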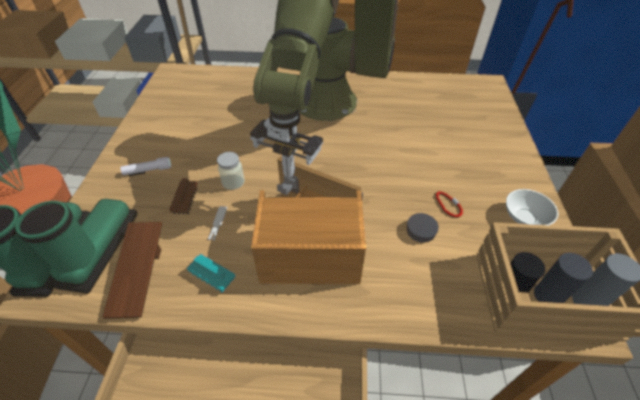

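```bash
python3 -m pendant '[{"rx":0,"ry":0.1,"rz":0.6,"tx":0.2,"ty":0,"tz":-0.2,"grip":1},{"rx":0,"ry":0,"rz":0.6,"tx":0.2,"ty":0.02,"tz":-0.2,"grip":1},{"rx":0,"ry":0,"rz":0.6,"tx":0.22,"ty":0.02,"tz":-0.03,"grip":1},{"rx":0,"ry":0,"rz":0.8,"tx":0.28,"ty":0.02,"tz":0,"grip":1}]'
python3 -c "
from h import *
to(.42,.1,.243,np.pi/2)"
```

```text
time_s: 4.45
ee_pos: [0.517, -0.0527, 0.2472]
eef_rot: [3.138, 0.009, 2.574]
force: [0.8, -0.8, -1.1]
grip_width: 0.0007
pos [ 0.517  -0.0527  0.2472] rot [3.138 0.009 2.574] F [ 0.8 -0.8 -1.1] t 4.45 grip 0.0007
shift units (tool, now) [4.1  1.92 0.08] turn units [ 0.11  0.09 14.38]
shift units (tool axes after turn) [ 3.82 -2.43  0.1 ]
```

```bash
python3 -m pendant '[{"rx":0,"ry":0.05,"rz":0.9,"tx":0.32,"ty":0.02,"tz":0.08,"grip":1},{"rx":0,"ry":0.05,"rz":0.9,"tx":0.32,"ty":0.02,"tz":0,"grip":1},{"rx":0,"ry":0,"rz":0.9,"tx":0.32,"ty":0.02,"tz":0,"grip":1},{"rx":0,"ry":0,"rz":0.9,"tx":0.32,"ty":0.02,"tz":0,"grip":1},{"rx":0,"ry":0,"rz":0.9,"tx":0.32,"ty":0.02,"tz":0,"grip":1},{"rx":0,"ry":0,"rz":0.9,"tx":0.32,"ty":0.02,"tz":0,"grip":1}]'
python3 -c "
from h import *
to(.42,.1,.245,np.pi/2)
c=snap('scene','scene5')"
```

```text
time_s: 4.95
ee_pos: [0.4604, 0.0035, 0.2477]
eef_rot: [3.131, 0.006, 2.178]
force: [1.6, -1.2, -1.6]
grip_width: 0.0008
pos [0.4604 0.0035 0.2477] rot [3.131 0.006 2.178] F [ 1.6 -1.2 -1.6] t 4.95 grip 0.0008
shift units (tool, now) [2.56 0.55 0.06] turn units [0.17 0.04 8.7 ]
shift units (tool axes after turn) [ 2.41 -1.01  0.07]
```

View pics/scene5.png

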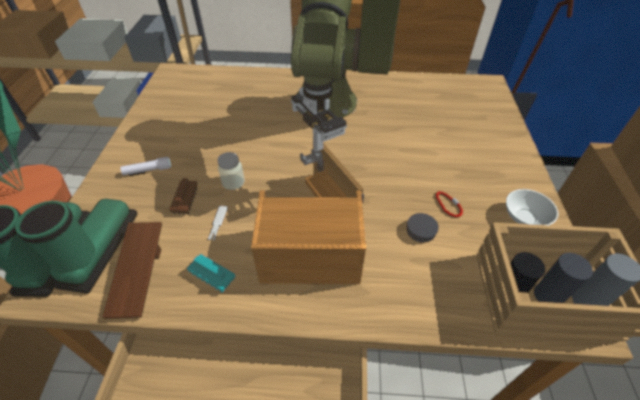

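```bash
python3 -m pendant '[{"rx":0.1,"ry":0.05,"rz":0.9,"tx":0.32,"ty":0.02,"tz":0.08,"grip":1},{"rx":0.05,"ry":0,"rz":0.9,"tx":0.32,"ty":0.02,"tz":0.02,"grip":1},{"rx":0,"ry":0,"rz":0.9,"tx":0.32,"ty":0.02,"tz":0.01,"grip":1},{"rx":0,"ry":0,"rz":0.9,"tx":0.32,"ty":0.02,"tz":0,"grip":1},{"rx":0,"ry":0,"rz":0.9,"tx":0.32,"ty":0.02,"tz":0,"grip":1},{"rx":0,"ry":0,"rz":0.8,"tx":0.28,"ty":0.02,"tz":0,"grip":1},{"rx":0,"ry":0,"rz":0.7,"tx":0.25,"ty":0.02,"tz":0,"grip":1},{"rx":0,"ry":0,"rz":0.5,"tx":0.18,"ty":0.02,"tz":0,"grip":1}]'
python3 -c "
from h import *
to(.42,.1,.245,np.pi/2)
c=snap('scene','scene6');c=snap('side','side6');c=snap('wrist','wrist6')"
```

```text
time_s: 5.67
ee_pos: [0.4285, 0.0931, 0.2469]
eef_rot: [3.136, 0.005, 1.713]
force: [-0.6, -2.4, -1.1]
grip_width: 0.0004
pos [0.4285 0.0931 0.2469] rot [3.136 0.005 1.713] F [-0.6 -2.4 -1.1] t 5.67 grip 0.0004
shift units (tool, now) [ 0.2  -0.19  0.05] turn units [0.09 0.06 2.03]
shift units (tool axes after turn) [ 0.17 -0.21  0.05]
```

View pics/side6.png

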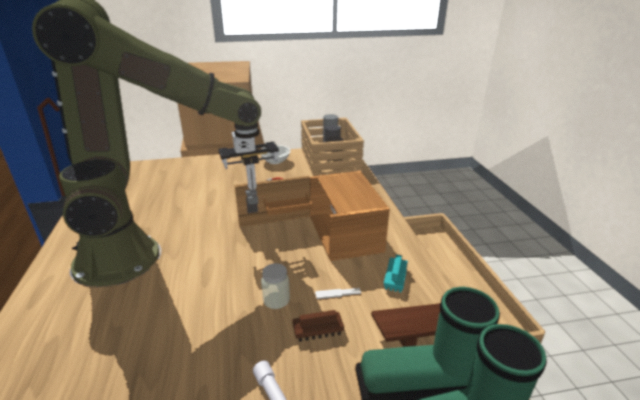

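View pics/wrist6.png

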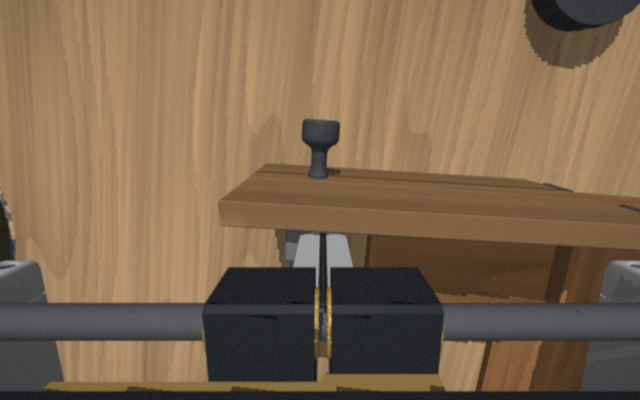

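```bash
python3 -m pendant '[{"rx":0.05,"ry":0.05,"rz":0.6,"tx":0.2,"ty":0.02,"tz":0.03,"grip":1},{"rx":0,"ry":0,"rz":0.6,"tx":0.18,"ty":0.02,"tz":0,"grip":1},{"rx":0,"ry":0,"rz":0.3,"tx":0.1,"ty":0.02,"tz":0,"grip":1},{"rx":0,"ry":0,"rz":0,"tx":0,"ty":0,"tz":0,"grip":1}]'
python3 -m pendant '[{"rx":0,"ry":0,"rz":0,"tx":-0.2,"ty":0,"tz":0,"grip":1},{"rx":0,"ry":0,"rz":0,"tx":-0.4,"ty":0,"tz":-0.6,"grip":1},{"rx":0,"ry":0,"rz":0,"tx":-0.5,"ty":0,"tz":-0.8,"grip":1},{"rx":0,"ry":0,"rz":0,"tx":-1,"ty":0,"tz":-0.8,"grip":1},{"rx":0,"ry":0,"rz":0,"tx":-1,"ty":0,"tz":0,"grip":1}]'
python3 -c "
from h import *
to(.552,-.392,.31,np.pi)
c=snap('scene','scene7');c=snap('side','side7');c=snap('wrist','wrist7')"
```

```text
time_s: 6.15
ee_pos: [0.4297, 0.1103, 0.2464]
eef_rot: [3.138, 0.001, 1.615]
force: [0.3, -0.0, -0.2]
grip_width: 0.0005
time_s: 6.57
ee_pos: [0.4347, -0.0092, 0.3311]
eef_rot: [3.141, 0.001, 1.633]
force: [1.6, -0.5, 1.0]
grip_width: 0.0004
pos [ 0.4347 -0.0092  0.3311] rot [3.141e+00 1.000e-03 1.633e+00] F [ 1.6 -0.5  1. ] t 6.57 grip 0.0004
shift units (tool, now) [-9.73  2.33  0.54] turn units [-1.000e-02  2.000e-02 -2.161e+01]
shift units (tool axes after turn) [-2.93 -9.57  0.53]
```

View pics/wrist7.png

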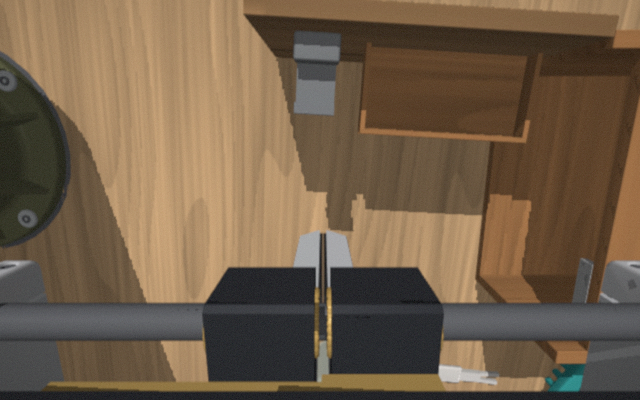

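View pics/side7.png

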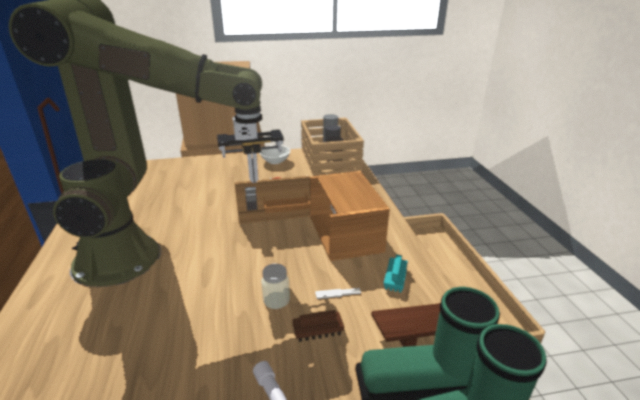

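The wrist view shows the door open, with the empty shelf between (362,45) and (527,138), and the hook sprung back at (316,45..112).

```bash
python3 -c "
from h import *
c=load('wrist7')
cv2.imwrite('pics/zw7.png',cv2.resize(c['pixels'][0:150,235:640],None,fx=1.97,fy=1.97,interpolation=cv2.INTER_CUBIC))"
```

```text
(no output)
```

View pics/zw7.png

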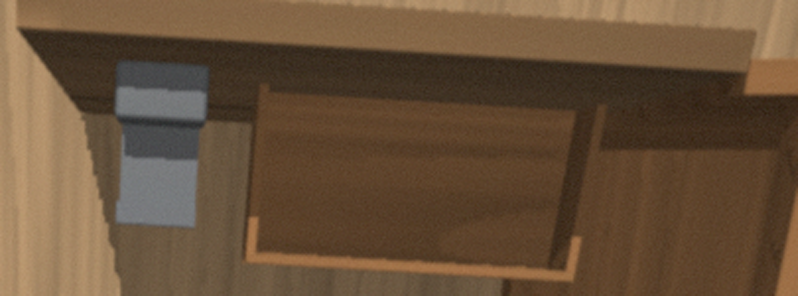

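```bash
python3 -c "
from h import *
c=load('wrist7'); s=1.97
f=lambda x,y:(235+(x+.5)/s-.5,(y+.5)/s-.5)
for n,(x,y,z) in {'doorbackfree':(20,28,.16),'doorbackhinge':(748,72,.16),'wall_outL':(246,263,.102),'wall_outR':(573,281,.102),'wall_inL':(257,252,.102),'wall_inR':(568,267,.102),'floorinL':(258,252,.086),'wallLdoor':(262,86,.102),'wallRdoor':(604,105,.102),'padtopL':(116,62,.146)}.items(): print(n,np.round(onz(c,*f(x,y),z),4))
for k in range(2):pass
c=load('scene7'); 
cv2.imwrite('pics/zs7.png',cv2.resize(c['pixels'][120:250,140:380],None,fx=3.3,fy=3.3,interpolation=cv2.INTER_CUBIC))
"
```

```text
doorbackfree [0.375  0.1208 0.16  ]
doorbackhinge [0.6229 0.1206 0.16  ]
wall_outL [0.4634 0.046  0.102 ]
wall_outR [0.6111 0.0462 0.102 ]
wall_inL [0.4679 0.0511 0.102 ]
wall_inR [0.6076 0.0522 0.102 ]
floorinL [0.4703 0.0509 0.086 ]
wallLdoor [0.4642 0.1195 0.102 ]
wallRdoor [0.6098 0.1199 0.102 ]
padtopL [0.4064 0.1153 0.146 ]
```

View pics/zs7.png

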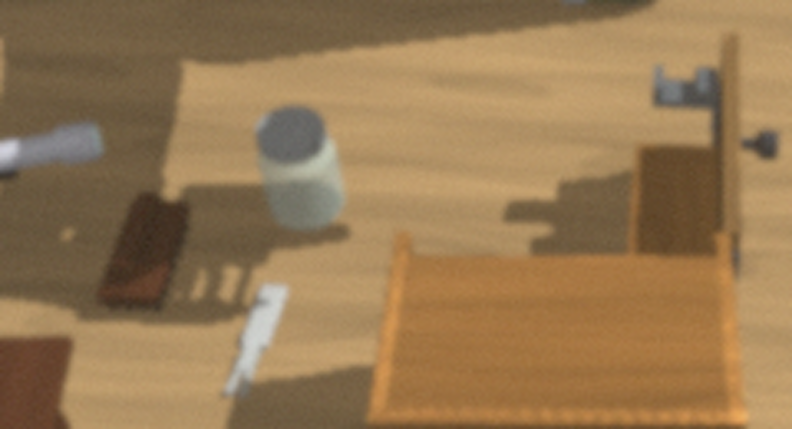

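```bash
python3 -m pendant '[{"rx":0,"ry":0,"rz":1,"tx":-0.6,"ty":0,"tz":0,"grip":-1},{"rx":0,"ry":0,"rz":1,"tx":-0.6,"ty":0,"tz":0,"grip":-1},{"rx":0,"ry":0,"rz":1,"tx":-0.6,"ty":0.1,"tz":0,"grip":-1},{"rx":0,"ry":0,"rz":1,"tx":-0.6,"ty":0.1,"tz":0,"grip":-1},{"rx":0,"ry":0,"rz":1,"tx":-0.5,"ty":0.2,"tz":0,"grip":-1},{"rx":0,"ry":0,"rz":1,"tx":-0.5,"ty":0.2,"tz":0,"grip":-1},{"rx":0,"ry":0,"rz":1,"tx":-0.4,"ty":0.3,"tz":0,"grip":-1},{"rx":0,"ry":0,"rz":1,"tx":-0.4,"ty":0.3,"tz":0,"grip":-1}]'
python3 -m pendant '[{"rx":0,"ry":0,"rz":1,"tx":-0.3,"ty":0.3,"tz":0,"grip":-1},{"rx":0,"ry":0,"rz":1,"tx":-0.3,"ty":0.3,"tz":0,"grip":-1},{"rx":0,"ry":0,"rz":1,"tx":-0.3,"ty":0.3,"tz":0,"grip":-1},{"rx":0,"ry":0,"rz":1,"tx":-0.2,"ty":0.3,"tz":0,"grip":-1},{"rx":0,"ry":0,"rz":1,"tx":-0.2,"ty":0.3,"tz":0,"grip":-1},{"rx":0,"ry":0,"rz":1,"tx":-0.2,"ty":0.3,"tz":0,"grip":-1},{"rx":0,"ry":0,"rz":1,"tx":-0.2,"ty":0.3,"tz":0,"grip":-1},{"rx":0,"ry":0,"rz":1,"tx":-0.1,"ty":0.3,"tz":0,"grip":-1}]'
python3 -c "
from h import *
to(.46,-.36,.33,0.03)"
```

```text
time_s: 7.38
ee_pos: [0.4507, -0.1927, 0.3246]
eef_rot: [-3.134, 0.002, 1.063]
force: [-0.5, -0.3, 0.2]
grip_width: 0.0507
time_s: 8.05
ee_pos: [0.4741, -0.3154, 0.3195]
eef_rot: [-3.129, 0.008, 0.493]
force: [0.6, 0.1, -0.1]
grip_width: 0.0933
pos [ 0.4741 -0.3154  0.3195] rot [-3.129  0.008  0.493] F [ 0.6  0.1 -0.1] t 8.05 grip 0.0933
shift units (tool, now) [-0.84  0.81 -0.27] turn units [-0.15  0.15  6.63]
shift units (tool axes after turn) [-0.39  1.11 -0.26]
```

```bash
python3 -m pendant '[{"rx":-0.1,"ry":0.1,"rz":1,"tx":-0.1,"ty":0.2,"tz":-0.1,"grip":-0.4},{"rx":0,"ry":0,"rz":1,"tx":-0.1,"ty":0.2,"tz":0,"grip":-0.4},{"rx":0,"ry":0,"rz":1,"tx":-0.1,"ty":0.2,"tz":0,"grip":-0.4},{"rx":0,"ry":0,"rz":1,"tx":-0.1,"ty":0.2,"tz":0,"grip":-0.4},{"rx":0,"ry":0,"rz":1,"tx":-0.1,"ty":0.2,"tz":0,"grip":-0.4},{"rx":0,"ry":0,"rz":1,"tx":0,"ty":0.1,"tz":0,"grip":-0.4},{"rx":0,"ry":0,"rz":0.5,"tx":0,"ty":0,"tz":0,"grip":-0.4}]'
python3 -c "
from h import *
to(.55,-.39,.26,0.03)
c=snap('wrist','wrist8')"
```

```text
time_s: 8.63
ee_pos: [0.4706, -0.3647, 0.3185]
eef_rot: [-3.132, 0.008, 0.028]
force: [0.3, 0.9, 0.4]
grip_width: 0.066
pos [ 0.4706 -0.3647  0.3185] rot [-3.132  0.008  0.028] F [0.3 0.9 0.4] t 8.63 grip 0.066
shift units (tool, now) [1.98 0.7  1.44] turn units [-0.14  0.11 -0.03]
shift units (tool axes after turn) [1.97 0.69 1.46]
```

View pics/wrist8.png

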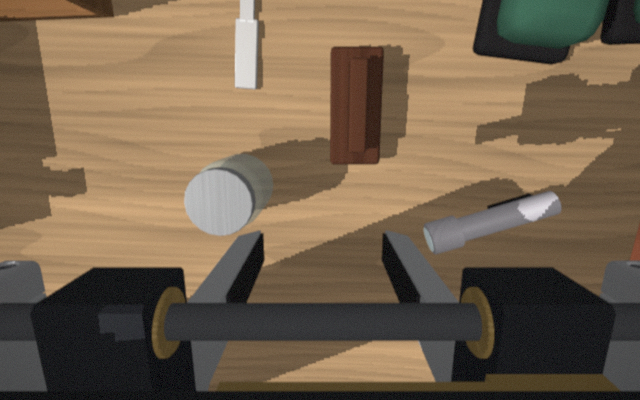

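```bash
python3 -c "
from h import *
c=load('wrist8'); im=c['pixels']
hsv=cv2.cvtColor(im,cv2.COLOR_BGR2HSV)
b,g,r=[im[...,i].astype(int) for i in range(3)]
m=((r<125)&(r>g*1.6)).astype(np.uint8); m[:, :300]=0; m[:,420:]=0; m[180:]=0
n,l,st,ce=cv2.connectedComponentsWithStats(m); i=1+np.argmax(st[1:,4]); print(st[i],ce[i])
ys,xs=np.where(l==i); box=cv2.boxPoints(cv2.minAreaRect(np.c_[xs,ys].astype(np.float32)))
q=np.array([onz(c,*p,.03) for p in box]); print(np.round(q,4), q.mean(0))
cv2.imwrite('pics/zb8.png',cv2.resize(im[35:180,310:410],None,fx=4,fy=4,interpolation=cv2.INTER_CUBIC))
for p in [(186,200),(254,200)]: print('jarlid',onz(c,*p,.1))
"
```

```text
[ 331   47   52  117 2914] [354.06348662 102.93617021]
[[ 0.4929 -0.3704  0.03  ]
 [ 0.6095 -0.3678  0.03  ]
 [ 0.6103 -0.4178  0.03  ]
 [ 0.4939 -0.4246  0.03  ]] [ 0.55167796 -0.39513318  0.03      ]
jarlid [ 0.46420229 -0.23894051  0.1       ]
jarlid [ 0.46605647 -0.3007628   0.1       ]
```

View pics/zb8.png

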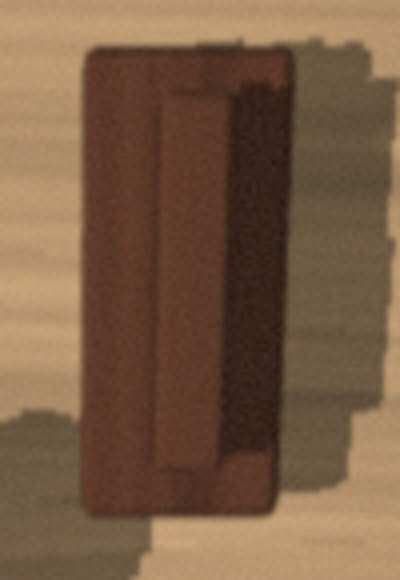

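```bash
python3 -c "
from h import *
c=load('wrist8'); f=lambda x,y:(310+(x+.5)/4-.5,35+(y+.5)/4-.5)
q=np.array([onz(c,*f(*p),.056) for p in [(165,94),(231,95),(218,469),(153,469)]]); print(np.round(q,4),q.mean(0))
d=(q[0]+q[1]-q[2]-q[3])/2; print(d,np.arctan2(d[1],d[0]))
c2=load('side7'); print(proj(c2,q.mean(0)))
x,y,_=q.mean(0); to(x,y,.24,np.arctan2(d[1],d[0]))
"
```

```text
[[ 0.5951 -0.3855  0.056 ]
 [ 0.5953 -0.401   0.056 ]
 [ 0.5082 -0.4029  0.056 ]
 [ 0.5077 -0.3866  0.056 ]] [ 0.55155836 -0.39398458  0.056     ]
[0.08723469 0.00154295 0.        ] 0.017685551936182774
(np.float64(317.6194429309052), np.float64(314.2073306779441))
pos [ 0.4705 -0.3644  0.3184] rot [-3.132  0.008  0.027] F [0.3 0.3 0.2] t 8.68 grip 0.066
shift units (tool, now) [2.02 0.81 1.94] turn units [-0.14  0.12  0.13]
shift units (tool axes after turn) [2.01 0.78 1.96]
```

```bash
python3 -m pendant '[{"rx":-0.14,"ry":0.12,"rz":0.13,"tx":0.5,"ty":0.2,"tz":0.2,"grip":-0.4},{"rx":0,"ry":0,"rz":0,"tx":0.5,"ty":0.2,"tz":0.5,"grip":-0.4},{"rx":0,"ry":0,"rz":0,"tx":0.5,"ty":0.2,"tz":0.5,"grip":-0.4},{"rx":0,"ry":0,"rz":0,"tx":0.5,"ty":0.2,"tz":0.5,"grip":-0.4},{"rx":0,"ry":0,"rz":0,"tx":0.1,"ty":0.05,"tz":0.2,"grip":-0.4},{"rx":0,"ry":0,"rz":0,"tx":0,"ty":0,"tz":0,"grip":-0.4}]'
python3 -c "
from h import *
to(.5516,-.394,.130,0.018)"
```

```text
time_s: 9.18
ee_pos: [0.5596, -0.3947, 0.2384]
eef_rot: [-3.141, -0.001, 0.033]
force: [0.2, -0.7, -0.3]
grip_width: 0.0658
pos [ 0.5596 -0.3947  0.2384] rot [-3.141e+00 -1.000e-03  3.300e-02] F [ 0.2 -0.7 -0.3] t 9.18 grip 0.0658
shift units (tool, now) [-0.2  -0.02  2.71] turn units [-0.   -0.01  0.22]
shift units (tool axes after turn) [-0.2  -0.02  2.71]
```

```bash
python3 -m pendant '[{"rx":0,"ry":0,"rz":0.25,"tx":-0.25,"ty":0,"tz":0.6,"grip":-0.4},{"rx":0,"ry":0,"rz":0,"tx":0,"ty":0,"tz":0.7,"grip":-0.4},{"rx":0,"ry":0,"rz":0,"tx":0,"ty":0,"tz":0.7,"grip":-0.4},{"rx":0,"ry":0,"rz":0,"tx":0,"ty":0,"tz":0.4,"grip":-0.4},{"rx":0,"ry":0,"rz":0,"tx":0,"ty":0,"tz":0.1,"grip":-0.4}]'
python3 -c "
from h import *
to(.5516,-.394,.131,0.018)"
```

```text
time_s: 9.6
ee_pos: [0.5487, -0.3934, 0.1399]
eef_rot: [3.139, -0.005, 0.025]
force: [0.2, 0.2, 0.2]
grip_width: 0.0658
pos [ 0.5487 -0.3934  0.1399] rot [ 3.139 -0.005  0.025] F [0.2 0.2 0.2] t 9.6 grip 0.0658
shift units (tool, now) [0.07 0.02 0.22] turn units [ 0.04 -0.07  0.09]
shift units (tool axes after turn) [0.07 0.02 0.22]
```

```bash
python3 -m pendant '[{"rx":0,"ry":-0.07,"rz":0.09,"tx":0.07,"ty":0,"tz":0.2,"grip":-0.4},{"rx":0,"ry":0,"rz":0,"tx":0,"ty":0,"tz":0.08,"grip":-0.4}]' 25
python3 -c "
from h import *
to(.5516,-.394,.131,0.018)
snap('side','side9')
cv2.imwrite('pics/zs9.png',cv2.resize(load('side9')['pixels'][200:350,240:400],None,fx=4,fy=4,interpolation=cv2.INTER_CUBIC))"
```

```text
time_s: 9.77
ee_pos: [0.5514, -0.3931, 0.13]
eef_rot: [3.138, -0.0, 0.019]
force: [0.8, 0.7, -0.5]
grip_width: 0.0659
pos [ 0.5514 -0.3931  0.13  ] rot [ 3.138 -0.     0.019] F [ 0.8  0.7 -0.5] t 9.77 grip 0.0659
shift units (tool, now) [ 0.01  0.02 -0.03] turn units [ 0.05 -0.    0.02]
shift units (tool axes after turn) [ 0.01  0.02 -0.03]
```

View pics/zs9.png

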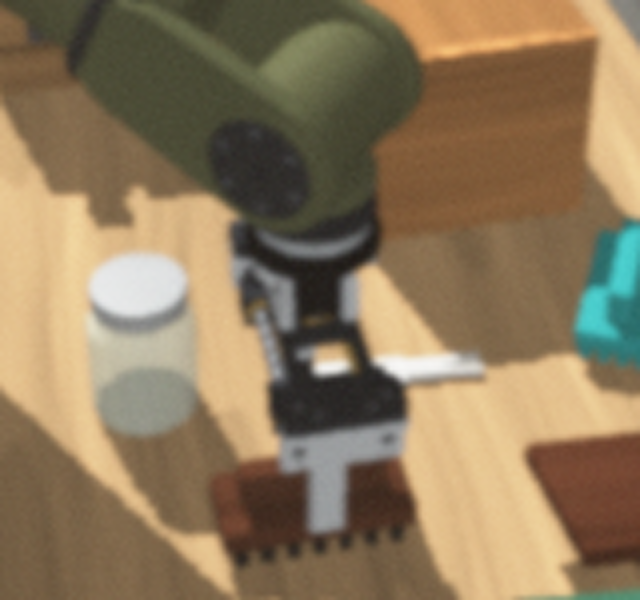

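```bash
python3 -m pendant '[{"rx":0,"ry":0,"rz":0,"tx":0,"ty":0,"tz":0,"grip":1},{"rx":0,"ry":0,"rz":0,"tx":0,"ty":0,"tz":0,"grip":1},{"rx":0,"ry":0,"rz":0,"tx":0,"ty":0,"tz":0,"grip":1},{"rx":0,"ry":0,"rz":0,"tx":0,"ty":0,"tz":0,"grip":1},{"rx":0,"ry":0,"rz":0,"tx":0,"ty":0,"tz":0,"grip":1},{"rx":0,"ry":0,"rz":0,"tx":0,"ty":0,"tz":0,"grip":1}]' 25
python3 -m pendant '[{"rx":0,"ry":0,"rz":0,"tx":0,"ty":0,"tz":-0.2,"grip":1},{"rx":0,"ry":0,"rz":0,"tx":0,"ty":0,"tz":-0.5,"grip":1},{"rx":0,"ry":0,"rz":0,"tx":0,"ty":0,"tz":-0.8,"grip":1},{"rx":0,"ry":0,"rz":0,"tx":0,"ty":0,"tz":-0.8,"grip":1},{"rx":0,"ry":0,"rz":0,"tx":0,"ty":0,"tz":-0.8,"grip":1},{"rx":0,"ry":0,"rz":0,"tx":0,"ty":0,"tz":-0.8,"grip":1},{"rx":0,"ry":0,"rz":0,"tx":0,"ty":0,"tz":-0.4,"grip":1},{"rx":0,"ry":0,"rz":0,"tx":0,"ty":0,"tz":0,"grip":1}]'
python3 -c "
from h import *
to(.537,.084,.30,0.0)
c=snap('wrist','wrist10');snap('side','side10')"
```

```text
time_s: 10.32
ee_pos: [0.5525, -0.394, 0.1351]
eef_rot: [3.134, -0.006, 0.02]
force: [-0.9, 0.0, 0.2]
grip_width: 0.0292
time_s: 10.98
ee_pos: [0.5504, -0.392, 0.3178]
eef_rot: [3.135, -0.004, 0.02]
force: [0.3, -0.3, 0.2]
grip_width: 0.0002
pos [ 0.5504 -0.392   0.3178] rot [ 3.135 -0.004  0.02 ] F [ 0.3 -0.3  0.2] t 10.98 grip 0.0002
shift units (tool, now) [ -0.09 -11.91   0.37] turn units [ 0.1  -0.06  0.29]
shift units (tool axes after turn) [ -0.33 -11.9    0.45]
```

View pics/wrist10.png

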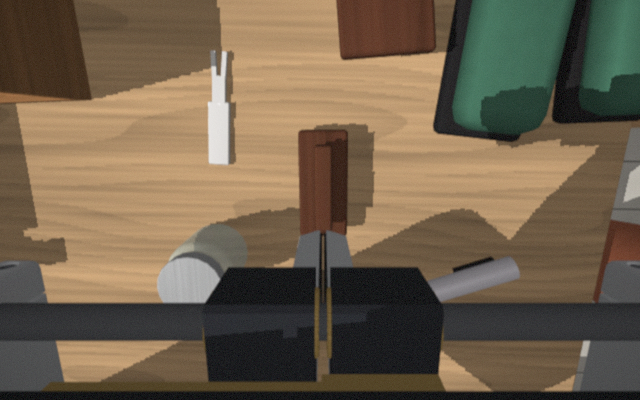

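View pics/side10.png

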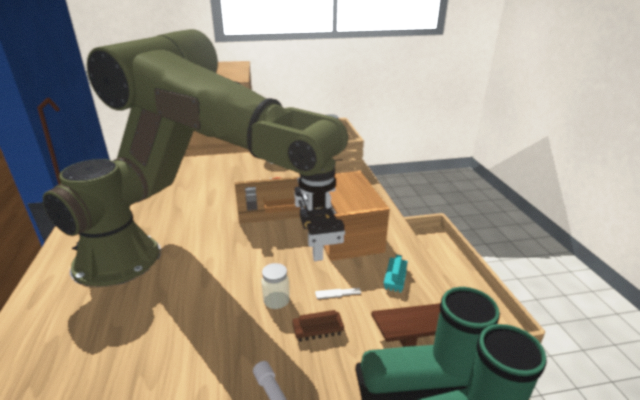

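The fingers weren't fully shut when I lifted, so the brush is still on the bench where it was, at side (318,325) and wrist (323,182). I'll repeat the grasp and wait longer for the fingers.

```bash
python3 -m pendant '[{"rx":0.05,"ry":-0.05,"rz":0,"tx":0.03,"ty":0.05,"tz":0.6,"grip":-0.4},{"rx":0,"ry":0,"rz":0,"tx":0,"ty":0,"tz":0.5,"grip":-0.4},{"rx":0,"ry":0,"rz":0,"tx":0,"ty":0,"tz":0.3,"grip":-0.4},{"rx":0,"ry":0,"rz":0,"tx":0,"ty":0,"tz":0.1,"grip":-0.4},{"rx":0,"ry":0,"rz":0,"tx":0,"ty":0,"tz":0,"grip":-0.4},{"rx":0,"ry":0,"rz":0,"tx":0,"ty":0,"tz":0,"grip":-0.4}]'
python3 -c "
from h import *
to(.5516,-.394,.131,0.018)"
```

```text
time_s: 11.58
ee_pos: [0.5495, -0.3926, 0.2417]
eef_rot: [-3.134, 0.012, 0.02]
force: [0.7, 0.4, 0.6]
grip_width: 0.0371
pos [ 0.5495 -0.3926  0.2417] rot [-3.134  0.012  0.02 ] F [0.7 0.4 0.6] t 11.58 grip 0.0371
shift units (tool, now) [0.09 0.06 2.77] turn units [-0.11  0.18  0.03]
shift units (tool axes after turn) [0.05 0.04 2.77]
```

```bash
python3 -m pendant '[{"rx":-0.1,"ry":0.15,"rz":0,"tx":0.05,"ty":0.05,"tz":0.4,"grip":-0.4},{"rx":0,"ry":0,"rz":0,"tx":0,"ty":0,"tz":0.6,"grip":-0.4},{"rx":0,"ry":0,"rz":0,"tx":0,"ty":0,"tz":0.6,"grip":-0.4},{"rx":0,"ry":0,"rz":0,"tx":0,"ty":0,"tz":0.6,"grip":-0.4},{"rx":0,"ry":0,"rz":0,"tx":0,"ty":0,"tz":0.3,"grip":-0.4},{"rx":0,"ry":0,"rz":0,"tx":0,"ty":0,"tz":0.05,"grip":-0.4}]'
python3 -c "
from h import *
to(.5516,-.394,.131,0.018)"
```

```text
time_s: 12.08
ee_pos: [0.5525, -0.3954, 0.1402]
eef_rot: [3.138, -0.004, 0.02]
force: [-0.2, -0.1, -1.1]
grip_width: 0.0655
pos [ 0.5525 -0.3954  0.1402] rot [ 3.138 -0.004  0.02 ] F [-0.2 -0.1 -1.1] t 12.08 grip 0.0655
shift units (tool, now) [-0.02 -0.04  0.23] turn units [ 0.05 -0.05  0.03]
shift units (tool axes after turn) [-0.02 -0.04  0.23]
```

```bash
python3 -m pendant '[{"rx":0.05,"ry":-0.05,"rz":0,"tx":-0.02,"ty":-0.03,"tz":0.2,"grip":1},{"rx":0,"ry":0,"rz":0,"tx":0,"ty":0,"tz":0.08,"grip":1},{"rx":0,"ry":0,"rz":0,"tx":0,"ty":0,"tz":0.02,"grip":1},{"rx":0,"ry":0,"rz":0,"tx":0,"ty":0,"tz":0.02,"grip":1},{"rx":0,"ry":0,"rz":0,"tx":0,"ty":0,"tz":0.02,"grip":1},{"rx":0,"ry":0,"rz":0,"tx":0,"ty":0,"tz":0.02,"grip":1},{"rx":0,"ry":0,"rz":0,"tx":0,"ty":0,"tz":0.02,"grip":1},{"rx":0,"ry":0,"rz":0,"tx":0,"ty":0,"tz":0.02,"grip":1}]' 25
python3 -m pendant '[{"rx":0,"ry":0,"rz":0,"tx":0,"ty":0,"tz":0.02,"grip":1},{"rx":0,"ry":0,"rz":0,"tx":0,"ty":0,"tz":0.01,"grip":1},{"rx":0,"ry":0,"rz":0,"tx":0,"ty":0,"tz":0.01,"grip":1}]'
```

```text
time_s: 12.75
ee_pos: [0.5533, -0.3952, 0.1291]
eef_rot: [3.137, -0.006, 0.02]
force: [-4.2, 1.6, 7.6]
grip_width: 0.0176
time_s: 13.0
ee_pos: [0.5533, -0.3952, 0.1292]
eef_rot: [3.137, -0.006, 0.02]
force: [-2.2, 1.5, 3.5]
grip_width: 0.0178
```

```bash
python3 -m pendant '[{"rx":0,"ry":0,"rz":0,"tx":0,"ty":0,"tz":-0.2,"grip":1},{"rx":0,"ry":0,"rz":0,"tx":0,"ty":0,"tz":-0.6,"grip":1},{"rx":0,"ry":0,"rz":0,"tx":0,"ty":0,"tz":-0.8,"grip":1},{"rx":0,"ry":0,"rz":0,"tx":0,"ty":0,"tz":-0.9,"grip":1},{"rx":0,"ry":0,"rz":0,"tx":0,"ty":0,"tz":-0.9,"grip":1},{"rx":0,"ry":0,"rz":0,"tx":0,"ty":0,"tz":-0.9,"grip":1},{"rx":0,"ry":0,"rz":0,"tx":0,"ty":0,"tz":-0.5,"grip":1},{"rx":0,"ry":0,"rz":0,"tx":0,"ty":0,"tz":0,"grip":1}]'
python3 -c "
from h import *
to(.538,.084,.33,0.0)
c=snap('wrist','wrist11');snap('side','side11')"
```

```text
time_s: 13.67
ee_pos: [0.5512, -0.3938, 0.328]
eef_rot: [3.141, -0.0, 0.02]
force: [1.0, -1.1, -1.6]
grip_width: 0.0182
pos [ 0.5512 -0.3938  0.328 ] rot [ 3.141 -0.     0.02 ] F [ 1.  -1.1 -1.6] t 13.67 grip 0.0182
shift units (tool, now) [ -0.09 -11.95  -0.06] turn units [ 0.01 -0.01  0.29]
shift units (tool axes after turn) [ -0.33 -11.94  -0.05]
```

View pics/side11.png

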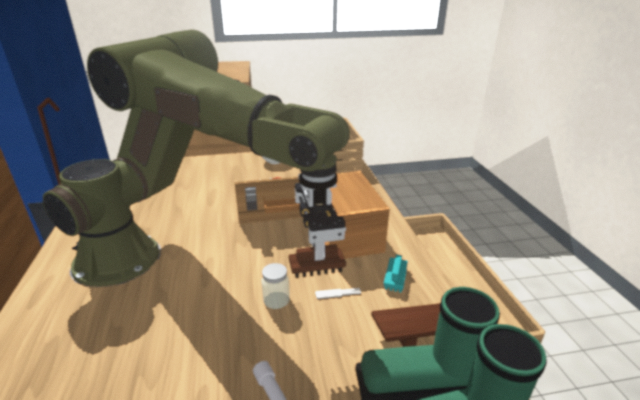

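View pics/wrist11.png

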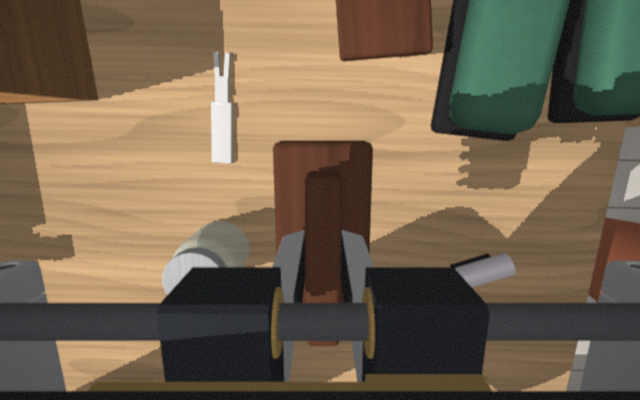

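The brush is gripped and level at side (317,260).

```bash
python3 -c "
from h import *
c=load('wrist11'); print([np.round(onz(c,*p,.229),4) for p in [(276,143),(371,143)]], np.round(onz(c,306,172,.255),4),np.round(onz(c,341,172,.255),4))"
python3 -m pendant '[{"rx":0,"ry":0,"rz":0.1,"tx":-0.05,"ty":-0.5,"tz":0,"grip":1},{"rx":0,"ry":0,"rz":0.1,"tx":-0.05,"ty":-0.9,"tz":0,"grip":1},{"rx":0,"ry":0,"rz":0.1,"tx":-0.05,"ty":-0.9,"tz":0,"grip":1},{"rx":0,"ry":0,"rz":0,"tx":-0.05,"ty":-0.9,"tz":0,"grip":1},{"rx":0,"ry":0,"rz":0,"tx":-0.05,"ty":-0.9,"tz":0,"grip":1},{"rx":0,"ry":0,"rz":0,"tx":-0.05,"ty":-0.9,"tz":0,"grip":1},{"rx":0,"ry":0,"rz":0,"tx":0,"ty":-0.9,"tz":0,"grip":1},{"rx":0,"ry":0,"rz":0,"tx":0,"ty":-0.9,"tz":0,"grip":1}]'
python3 -c "
from h import *
to(.538,.084,.33,0.0)"
```

```text
[array([ 0.6078, -0.3686,  0.229 ]), array([ 0.6088, -0.4183,  0.229 ])] [ 0.5966 -0.3856  0.255 ] [ 0.5969 -0.4016  0.255 ]
time_s: 14.43
ee_pos: [0.5322, -0.1156, 0.3014]
eef_rot: [-3.126, 0.033, -0.011]
force: [0.3, -0.2, -2.2]
grip_width: 0.0178
pos [ 0.5322 -0.1156  0.3014] rot [-3.126  0.033 -0.011] F [ 0.3 -0.2 -2.2] t 14.43 grip 0.0178
shift units (tool, now) [ 0.06 -5.   -0.64] turn units [-0.23  0.47 -0.17]
shift units (tool axes after turn) [ 0.14 -4.99 -0.71]
```

```bash
python3 -m pendant '[{"rx":-0.2,"ry":0.4,"rz":-0.15,"tx":0.05,"ty":-0.4,"tz":-0.6,"grip":1},{"rx":0,"ry":0.05,"rz":0,"tx":0.05,"ty":-0.7,"tz":-0.15,"grip":1},{"rx":0,"ry":0.05,"rz":0,"tx":0.05,"ty":-0.7,"tz":-0.1,"grip":1},{"rx":0,"ry":0.05,"rz":0,"tx":0,"ty":-0.7,"tz":-0.1,"grip":1},{"rx":0,"ry":0.05,"rz":0,"tx":0,"ty":-0.7,"tz":-0.1,"grip":1},{"rx":0,"ry":0,"rz":0,"tx":0,"ty":-0.7,"tz":-0.1,"grip":1},{"rx":0,"ry":0,"rz":0,"tx":0,"ty":-0.5,"tz":0,"grip":1},{"rx":0,"ry":0,"rz":0,"tx":0,"ty":0,"tz":0,"grip":1}]'
python3 -c "
from h import *
to(.540,.083,.28,0.0)"
```

```text
time_s: 15.1
ee_pos: [0.534, 0.075, 0.3292]
eef_rot: [-3.136, 0.02, 0.005]
force: [0.2, -0.5, -2.3]
grip_width: 0.0176
pos [0.534  0.075  0.3292] rot [-3.136  0.02   0.005] F [ 0.2 -0.5 -2.3] t 15.1 grip 0.0176
shift units (tool, now) [ 0.18 -0.19  1.23] turn units [-0.09  0.28  0.07]
shift units (tool axes after turn) [ 0.15 -0.2   1.23]
```

```bash
python3 -m pendant '[{"rx":-0.1,"ry":0.3,"rz":0.07,"tx":0.18,"ty":-0.22,"tz":0.3,"grip":1},{"rx":0,"ry":0,"rz":0,"tx":0,"ty":0,"tz":0.4,"grip":1},{"rx":0,"ry":0,"rz":0,"tx":0,"ty":0,"tz":0.2,"grip":1},{"rx":0,"ry":0,"rz":0,"tx":0,"ty":0,"tz":0,"grip":1}]'
python3 -c "
from h import *
to(.540,.085,.25,0.0)
c=snap('scene','scene12');snap('wrist','wrist12')
cv2.imwrite('pics/zs12.png',cv2.resize(c['pixels'][80:220,260:420],None,fx=4,fy=4,interpolation=cv2.INTER_CUBIC))"
```

```text
time_s: 15.43
ee_pos: [0.5392, 0.0847, 0.2838]
eef_rot: [3.139, 0.009, 0.002]
force: [-0.4, 0.7, -2.1]
grip_width: 0.0179
pos [0.5392 0.0847 0.2838] rot [3.139e+00 9.000e-03 2.000e-03] F [-0.4  0.7 -2.1] t 15.43 grip 0.0179
shift units (tool, now) [ 0.03 -0.01  0.85] turn units [0.04 0.13 0.03]
shift units (tool axes after turn) [ 0.02 -0.01  0.85]
```

View pics/zs12.png

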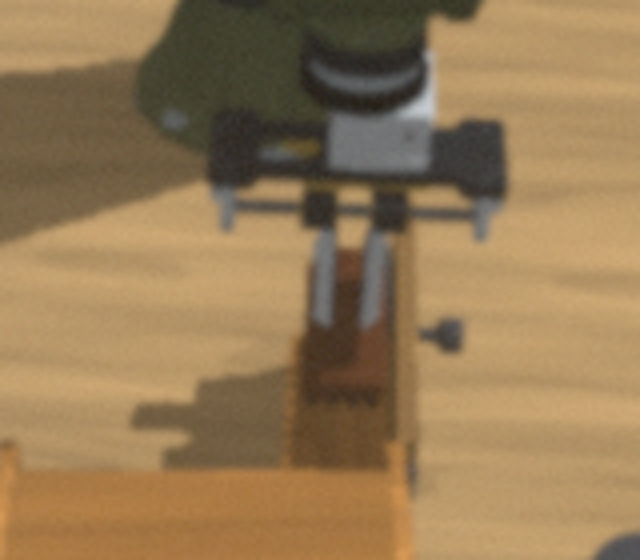

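View pics/wrist12.png

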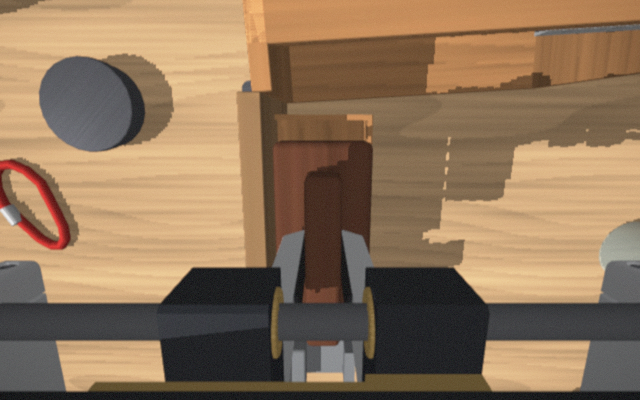

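```bash
python3 -c "
from h import *
c=load('wrist12')
cv2.imwrite('pics/zw12.png',cv2.resize(c['pixels'][80:270,230:390],None,fx=4,fy=3.1,interpolation=cv2.INTER_CUBIC))"
```

```text
(no output)
```

View pics/zw12.png

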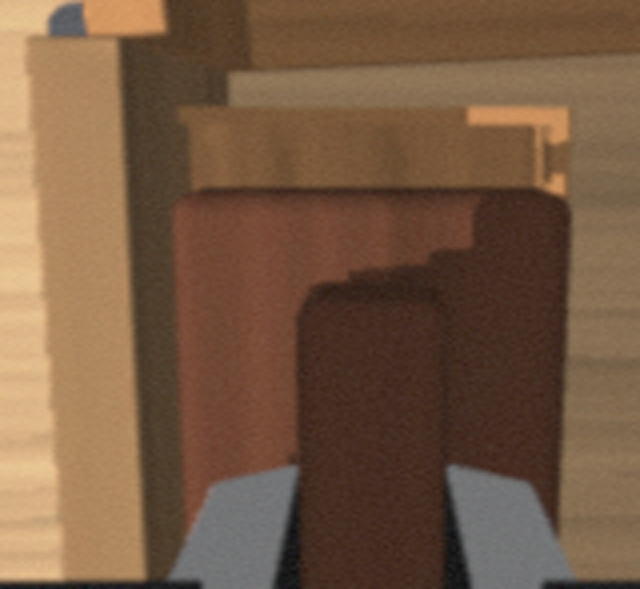

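```bash
python3 -c "
from h import *
c=load('wrist12'); f=lambda x,y:(230+(x+.5)/4-.5,80+(y+.5)/3.1-.5)
zb=.2838-.129+.03
for n,(x,y,z) in {'doorback1':(122,40,.16),'doorback2':(142,480,.16),'wallOutCorner':(569,107,.102),'wallInner':(537,124,.102),'farwallout_door':(180,107,.102),'brushL':(175,193,zb),'brushR':(569,193,zb),'brushL2':(184,480,zb)}.items(): print(n,np.round(onz(c,*f(x,y),z),4))"
```

```text
doorback1 [0.6222 0.12   0.16  ]
doorback2 [0.5362 0.1204 0.16  ]
wallOutCorner [0.611 0.047 0.102]
wallInner [0.6071 0.0529 0.102 ]
farwallout_door [0.6109 0.1198 0.102 ]
brushL [0.5959 0.1098 0.1848]
brushR [0.596  0.0583 0.1848]
brushL2 [0.5448 0.1102 0.1848]
```

```bash
python3 -m pendant '[{"rx":0.04,"ry":0.15,"rz":0,"tx":0.03,"ty":-0.03,"tz":0.3,"grip":1},{"rx":0,"ry":0,"rz":0,"tx":0,"ty":0,"tz":0.4,"grip":1},{"rx":0,"ry":0,"rz":0,"tx":0,"ty":0,"tz":0.4,"grip":1},{"rx":0,"ry":0,"rz":0,"tx":0,"ty":0,"tz":0.1,"grip":1},{"rx":0,"ry":0,"rz":0,"tx":0,"ty":0,"tz":0,"grip":1}]'
python3 -c "
from h import *
to(.540,.0855,.215,0.0)"
```

```text
time_s: 15.95
ee_pos: [0.5422, 0.0836, 0.2399]
eef_rot: [-3.141, -0.009, -0.001]
force: [0.5, -0.4, -0.7]
grip_width: 0.0181
pos [0.5422 0.0836 0.2399] rot [-3.141e+00 -9.000e-03 -1.000e-03] F [ 0.5 -0.4 -0.7] t 15.95 grip 0.0181
shift units (tool, now) [-0.06 -0.05  0.62] turn units [-0.01 -0.13 -0.02]
shift units (tool axes after turn) [-0.05 -0.05  0.62]
```

```bash
python3 -m pendant '[{"rx":0,"ry":-0.12,"rz":0,"tx":-0.05,"ty":-0.05,"tz":0.1,"grip":1},{"rx":0,"ry":0,"rz":0,"tx":0,"ty":0,"tz":0.2,"grip":1},{"rx":0,"ry":0,"rz":0,"tx":0,"ty":0,"tz":0.15,"grip":1}]'
python3 -c "
from h import *
to(.540,.0855,.215,0.0)"
```

```text
time_s: 16.2
ee_pos: [0.5411, 0.0854, 0.2242]
eef_rot: [-3.14, -0.005, -0.002]
force: [0.1, -0.1, -1.9]
grip_width: 0.0178
pos [0.5411 0.0854 0.2242] rot [-3.14e+00 -5.00e-03 -2.00e-03] F [ 0.1 -0.1 -1.9] t 16.2 grip 0.0178
shift units (tool, now) [-0.03 -0.    0.23] turn units [-0.02 -0.07 -0.03]
shift units (tool axes after turn) [-0.03 -0.    0.23]
```

```bash
python3 -m pendant '[{"rx":0,"ry":-0.07,"rz":0,"tx":-0.02,"ty":0,"tz":0.13,"grip":1},{"rx":0,"ry":0,"rz":0,"tx":0,"ty":0,"tz":0.06,"grip":1}]'
python3 -m pendant '[{"rx":0,"ry":0,"rz":0,"tx":0,"ty":0,"tz":0.06,"grip":1}]'
python3 -m pendant '[{"rx":0,"ry":0,"rz":0,"tx":0,"ty":0,"tz":0.06,"grip":1}]'
```

```text
time_s: 16.37
ee_pos: [0.5402, 0.0854, 0.2157]
eef_rot: [-3.14, 0.001, -0.002]
force: [0.1, -0.9, -2.6]
grip_width: 0.0177
time_s: 16.45
ee_pos: [0.5405, 0.0854, 0.2147]
eef_rot: [-3.14, -0.001, -0.002]
force: [-11.9, -2.4, 35.9]
grip_width: 0.0179
time_s: 16.53
ee_pos: [0.5407, 0.0853, 0.2146]
eef_rot: [-3.141, -0.002, -0.001]
force: [-19.3, -4.8, 34.1]
grip_width: 0.018
```

```bash
python3 -m pendant '[{"rx":0,"ry":0,"rz":0,"tx":0,"ty":0,"tz":0,"grip":1}]'
python3 -c "
from h import *
to(.540,.0855,.215,0.0)
c=snap('scene','scene13');d=snap('side','side13')
cv2.imwrite('pics/z13.png',np.hstack([cv2.resize(c['pixels'][100:220,280:400],(400,400)),cv2.resize(d['pixels'][130:250,220:340],(400,400))]))"
```

```text
time_s: 16.62
ee_pos: [0.5408, 0.0853, 0.2156]
eef_rot: [-3.141, -0.003, -0.001]
force: [1.3, -0.8, -2.0]
grip_width: 0.0179
pos [0.5408 0.0853 0.2156] rot [-3.141e+00 -3.000e-03 -1.000e-03] F [ 1.3 -0.8 -2. ] t 16.62 grip 0.0179
shift units (tool, now) [-0.02 -0.01  0.01] turn units [-0.01 -0.05 -0.02]
shift units (tool axes after turn) [-0.02 -0.01  0.01]
```

View pics/z13.png

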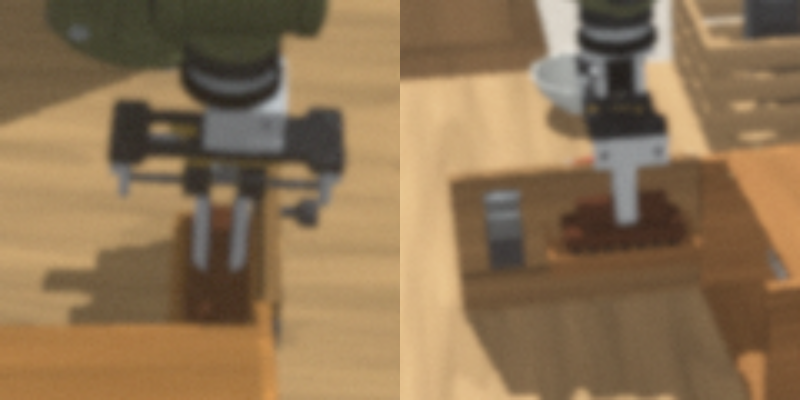

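Both views show the brush inside the shelf walls, level and studs down. After the last idle row it may hang about 1 mm off the floor, so I'll press it lightly down while releasing. I'll open the jaws only partway, because the door is close to one finger.

```bash
python3 -m pendant '[{"rx":0,"ry":0,"rz":0,"tx":0,"ty":0,"tz":0.04,"grip":1}]'
python3 -m pendant '[{"rx":0,"ry":0,"rz":0,"tx":0,"ty":0,"tz":0.03,"grip":0.3},{"rx":0,"ry":0,"rz":0,"tx":0,"ty":0,"tz":0.01,"grip":0.3},{"rx":0,"ry":0,"rz":0,"tx":0,"ty":0,"tz":0,"grip":0.3},{"rx":0,"ry":0,"rz":0,"tx":0,"ty":0,"tz":0,"grip":0.3}]'
```

```text
time_s: 16.8
ee_pos: [0.541, 0.0853, 0.2146]
eef_rot: [-3.141, -0.004, -0.001]
force: [-14.2, -4.1, 28.0]
grip_width: 0.018
time_s: 17.13
ee_pos: [0.5415, 0.0855, 0.2135]
eef_rot: [-3.14, -0.006, -0.001]
force: [-0.8, 1.4, 3.1]
grip_width: 0.0326
```

```bash
python3 -m pendant '[{"rx":0,"ry":0,"rz":0,"tx":0,"ty":0,"tz":-0.1,"grip":0.3},{"rx":0,"ry":0,"rz":0,"tx":0,"ty":0,"tz":-0.3,"grip":0.3},{"rx":0,"ry":0,"rz":0,"tx":0,"ty":0,"tz":-0.6,"grip":0.3},{"rx":0,"ry":0,"rz":0,"tx":0,"ty":0,"tz":-0.8,"grip":0.3},{"rx":0,"ry":0,"rz":0,"tx":0,"ty":0,"tz":-0.8,"grip":0.3},{"rx":0,"ry":0,"rz":0,"tx":0,"ty":0,"tz":-0.8,"grip":0.3},{"rx":0,"ry":0,"rz":0,"tx":-0.7,"ty":0.7,"tz":-0.3,"grip":0.3},{"rx":0,"ry":0,"rz":0,"tx":-0.7,"ty":0.7,"tz":0,"grip":0.3}]'
python3 -m pendant '[{"rx":0,"ry":0,"rz":0,"tx":-0.7,"ty":0.7,"tz":0,"grip":0.3},{"rx":0,"ry":0,"rz":0,"tx":-0.5,"ty":0.7,"tz":0,"grip":0.3},{"rx":0,"ry":0,"rz":0,"tx":0,"ty":0,"tz":0,"grip":0.3},{"rx":0,"ry":0,"rz":0,"tx":0,"ty":0,"tz":0,"grip":0.3}]'
python3 -c "
from h import *
o=ctrl.get_obs(); print(o['joint_vel'].round(3) if hasattr(o['joint_vel'],'round') else o['joint_vel'])
c=snap('scene','scene14');d=snap('side','side14');w=snap('wrist','wrist14')
cv2.imwrite('pics/z14.png',np.hstack([cv2.resize(c['pixels'][100:220,280:400],(400,400)),cv2.resize(d['pixels'][130:250,220:340],(400,400))]))"
```

```text
time_s: 17.8
ee_pos: [0.4855, 0.0311, 0.3658]
eef_rot: [-3.141, 0.001, 0.003]
force: [0.2, -1.2, -0.1]
grip_width: 0.033
time_s: 18.13
ee_pos: [0.4318, -0.0298, 0.3684]
eef_rot: [3.14, -0.004, 0.001]
force: [0.7, 0.5, 0.0]
grip_width: 0.0328
[-0.049 -0.041  0.03  -0.009  0.007 -0.035]
```

View pics/z14.png

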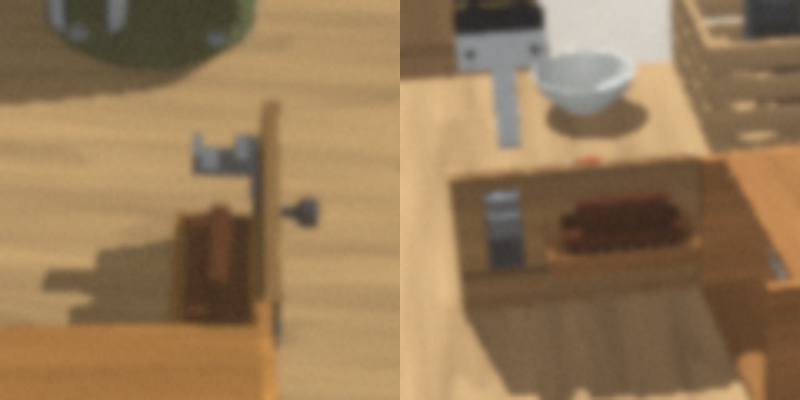

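View pics/scene14.png

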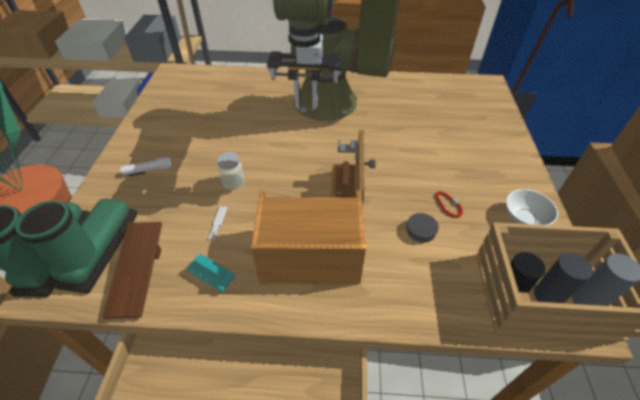

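View pics/wrist14.png

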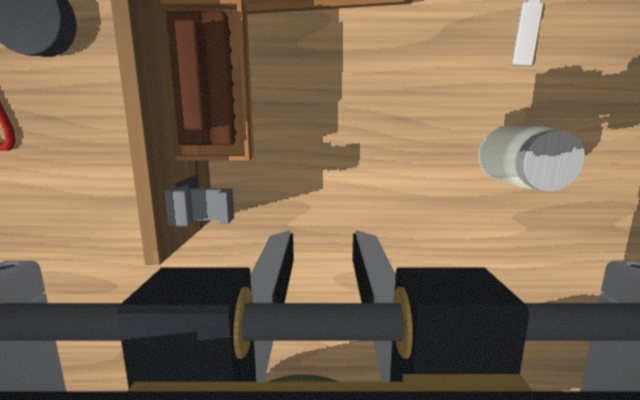

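```bash
python3 -c "
from h import *
a=load('scene0')['pixels'].astype(int);b=load('scene14')['pixels'].astype(int)
for n,(x0,x1,y0,y1) in {'jar':(215,247,148,190),'tick':(203,232,203,244),'turq':(185,240,252,295),'tin':(403,442,212,244),'carab':(430,468,188,220)}.items(): print(n,np.abs(a-b)[y0:y1,x0:x1].mean().round(2))
w=load('wrist14'); p,q=onz(w,158,262,.16),onz(w,131,30,.16); print('door back edge',p.round(3),q.round(3),'theta~',round(np.pi/2-np.arctan2(q[1]-p[1],q[0]-p[0])+.06,3))
c=load('scene14'); print('brush rib top centre expected px',proj(c,(.537,.0855,.142)))
print(ctrl.get_obs()['joint_vel'])
ctrl.hand_in()"
```

```text
jar 11.43
tick 7.45
turq 2.08
tin 2.04
carab 2.03
door back edge [0.376 0.12  0.16 ] [0.57 0.12 0.16] theta~ 1.632
brush rib top centre expected px (np.float64(345.5999518217634), np.float64(171.55975662186594))
[ 0.01156173  0.01376254 -0.00308395 -0.00082997 -0.00126281 -0.00026893]
the job is handed in; nothing more can be done
```

The job is done and handed in at about 18 s of the 64 s. The door is wide open, and the boot brush stands studs down in its shelf.

- **Catch and door:** I pressed the hook down 14 to 18 mm and kept it down from where the door started until about 0.42 rad, past the 0.26 rad where it clears the strike. Then I swung the door on. The last picture puts it at about 1.63 rad, with the hook sprung back.
- **Brush:** The first grasp missed because I lifted before the fingers had shut; the brush did not move. The second held. I lowered the brush until it touched the shelf floor, with the tool at 0.2147 m where I expected 0.215 m. The touch-down gave about 35 N at the wrist, then about 28 N on a second light press. I then opened the fingers partway and withdrew. The scene, side and wrist views show it level inside the shelf walls.
- **Bystanders:** Comparing the first and last scene pictures, the tin, carabiner and turquoise look-alike show no change. The jar and tick remover patches did differ (11.4 and 7.5 grey levels, against about 2 for the others). I put that down to changed shadows, because both stand at the same pixels in the views, but I did not measure their positions again.
- **Robot:** It ended clear of everything, with the arm almost at rest and wrist force near zero.

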